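# Unload the denture curing bath with its ratchet lift

## Task

The curing bath is finished and drained. First press its long stop bar squarely at the middle so that both ends go down together; then work the ratchet handle to and fro - one way it spins loose, the other way it grips, so try both - until the rack with all its flasks is fully up. Move every flask from the rack into the tote, standing upright side by side on its floor, leave the rack up and the handle turned back the loose way as far as it goes, and do not disturb the other things on the bench.

Things in the scene. Friction and masses are not known exactly. Their poses are not given: they have to be found in the camera images.
- bath: drained curing bath, fixed: white open-topped tank lined with steel, outside 245 (x) x 235 (y) mm, rim 175 mm high, inside 220 x 210 mm. Origin on the bench under the tank's centre, x away from the robot, y left, z up. A grey ledge 60 mm deep, 108 mm high, runs along its front (-x) under the stop bar; a grey gear housing 160 x 100 x 178 mm stands at its left (+y) under the handle
- bar_middle (a point): middle of the stop bar's top face, 134 mm above the bench. The bar is a black rubber-faced strip 200 mm long (along the bath's y), 26 mm wide, 12 mm thick, on the front ledge, on sprung posts near its two ends. It goes down 8 mm (2 N at first, 6 N fully down), springs back, and tips if pressed away from its middle
- bar_left (a point): a point on the stop bar's top face, 90 mm left (+y) of its middle
- bar_right (a point): a point on the stop bar's top face, 90 mm right (-y) of its middle
- handle (a joint): ratchet handle's angle about its upright spindle, rad, anticlockwise from above: at 0 it points to the bath's -x (to the robot), at -0.9 (a stop) outwards, away from the tank, at 0.3 (a stop) towards the tank. One way it spins loose, the other way it grips the wheel, after up to 0.35 rad of free play, and lifts the rack 20 mm per rad (about 9 N at the grip). It stays where it is left
- spindle (a point): on the axis of the handle's upright spindle (x 30, y 165 mm from the bath's origin), on top of the gear housing, 178 mm above the bench; above it sit an open steel ratchet wheel, 72 mm across, and the handle
- handle_grip (a point): a point on the axis of the upright black grip at the end of the ratchet handle, 120 mm from the spindle axis, 249 mm above the bench. The grip is a freely revolving sleeve 25 mm across that reaches from 35 mm below this point to 13 mm above it; the flat steel handle, 16 mm wide, has its top 36 mm below this point
- rack (a joint): height of the flask rack above its lowest position, m: 0 at the bottom of the bath, 0.12 at its upper stop. Only the handle's gripping strokes move it; it holds its height on loose strokes and when the handle is let go
- rack_floor (a point): centre of the rack's upper face, a steel wire grid 212 x 202 mm that fills the tank; 30 mm above the bench when down, 150 mm when fully up (25 mm below the rim)
- flask_1: denture flask in its screw clamp: bronze block 80 x 70 x 44 mm with a plaster parting line, a steel strap 18 x 76 mm over its top (up to 50 mm) and on that a round knurled steel knob, 28 mm across, from 50 to 82 mm above the underside, to lift it by. About 0.4 kg. Origin: centre of the underside, z up. The flasks are alike; two to four are present, standing on the rack
- flask_2: denture flask in its screw clamp: bronze block 80 x 70 x 44 mm with a plaster parting line, a steel strap 18 x 76 mm over its top (up to 50 mm) and on that a round knurled steel knob, 28 mm across, from 50 to 82 mm above the underside, to lift it by. About 0.4 kg. Origin: centre of the underside, z up. The flasks are alike; two to four are present, standing on the rack
- flask_3: denture flask in its screw clamp: bronze block 80 x 70 x 44 mm with a plaster parting line, a steel strap 18 x 76 mm over its top (up to 50 mm) and on that a round knurled steel knob, 28 mm across, from 50 to 82 mm above the underside, to lift it by. About 0.4 kg. Origin: centre of the underside, z up. The flasks are alike; two to four are present, standing on the rack
- flask_4: denture flask in its screw clamp: bronze block 80 x 70 x 44 mm with a plaster parting line, a steel strap 18 x 76 mm over its top (up to 50 mm) and on that a round knurled steel knob, 28 mm across, from 50 to 82 mm above the underside, to lift it by. About 0.4 kg. Origin: centre of the underside, z up. The flasks are alike; two to four are present, standing on the rack
- tote: open grey plastic case tote, fixed, outside 230 (x) x 220 (y) x 50 mm high, walls and floor 4 mm thick. Origin at the centre of its underside. Room for four flasks, two by two
- bottle: bystander: white bottle, 44 mm across, 110 mm tall, loose; leave it alone
- cast: bystander: plaster cast of a jaw, 62 x 66 x 34 mm, loose; leave it alone
- pen_cup: bystander: white pen cup with dental tools, 60 mm across, 135 mm tall, loose; leave it alone
There are look-alikes about, which are no part of the job. Leave any purple or yellow look-alike of the flask_3 alone.

How it is judged (in metres and radians):
On the way, in this order (a step that is already met when the one before it is completed fails the run):
1. the stop bar is pressed: both of its ends at least 5 mm down at once, the bar level within 2 degrees (height (world z) of each of bar_left, bar_right below 0.129 m and angle between the z axis of bar_middle and the z axis of bath, either way round below 0.035 rad), for 0.2 s.
2. the rack is at least 114 mm up with all the flasks on it (value of joint rack above 0.114 m and x of flask_1 in the frame of bath between -0.105 and 0.105 m and y of flask_1 in the frame of bath between -0.1 and 0.1 m and x of flask_2 in the frame of bath between -0.105 and 0.105 m and y of flask_2 in the frame of bath between -0.1 and 0.1 m and x of flask_3 in the frame of bath between -0.105 and 0.105 m and y of flask_3 in the frame of bath between -0.1 and 0.1 m and x of flask_4 in the frame of bath between -0.105 and 0.105 m and y of flask_4 in the frame of bath between -0.1 and 0.1 m), for 0.3 s.
At the end, for the whole second after the job is handed in: every flask that was present stands in the tote, its underside within 8 mm of the tote's floor, upright within 7 degrees and at rest; the rack is still up (at least 110 mm); the handle is turned back the loose way to within 0.15 rad of its outer stop (value of joint rack above 0.11 m and value of joint handle below -0.75 rad and x of flask_1 in the frame of tote between -0.09 and 0.09 m and y of flask_1 in the frame of tote between -0.085 and 0.085 m and z of each of flask_1, flask_2, flask_3, flask_4 in the frame of tote below 0.012 m and angle between each of flask_1, flask_2, flask_3, flask_4's own z axis and vertical below 0.12 rad and linear speed of each of flask_1, flask_2, flask_3, flask_4 below 0.02 m/s and x of flask_2 in the frame of tote between -0.09 and 0.09 m and y of flask_2 in the frame of tote between -0.085 and 0.085 m and x of flask_3 in the frame of tote between -0.09 and 0.09 m and y of flask_3 in the frame of tote between -0.085 and 0.085 m and x of flask_4 in the frame of tote between -0.09 and 0.09 m and y of flask_4 in the frame of tote between -0.085 and 0.085 m); the robot touches nothing.
It fails at once if the bottle is moved more than 3 cm or tipped over (distance of bottle from where it was at the start of the episode above 0.03 m or angle between bottle's own z axis and vertical above 0.5 rad).
It fails at once if the cast is moved more than 3 cm or tipped over (distance of cast from where it was at the start of the episode above 0.03 m or angle between cast's own z axis and vertical above 0.5 rad).
It fails at once if the pen cup is moved more than 3 cm or tipped over (distance of pen_cup from where it was at the start of the episode above 0.03 m or angle between pen_cup's own z axis and vertical above 0.5 rad).
It fails at once if a flask is tipped over (angle between any of flask_1, flask_2, flask_3, flask_4's own z axis and vertical above 0.8 rad).
Of flask_1, flask_2, flask_3, flask_4 only 2 to 4 are there at a start; the rules pass over those that are not, and their reading is None.
At some moment in a run one of flask_1, flask_2, flask_3, flask_4 may be knocked a few centimetres aside while the robot is not near it.
It also fails if it takes over 210 s, if anything falls off the work surface, if the arm or the gripper's body presses on something with over 40 N, if the wrist force passes 120 N, or if a joint passes its speed limit or range.

## Robot

A 6-joint arm with a two-finger parallel gripper is mounted at the origin on the work surface. World frame = base frame: x ahead of the robot, y to its left, z up, the work surface at z = 0. Lengths are in m, angles in degrees, forces in N, time in s.
With the tool pointing down it reaches from about 0.3 to 0.75 m from the base axis. Payload 8.5 kg.
Tool frame: the origin (TCP) lies between the finger pads; the fingertips stand 17 mm ahead of it and the grasp point (between the pads) lies 2 mm behind it (env.tip_reach is the distance from the TCP to the fingertips, in m); z points along the fingers, y is the line along which they close (so a half turn about z gives the same grasp; the last joint's range is limited). The gripper opens to 85 mm and grips with 20 to 120 N. Pads are 22 mm wide; open, the fingers measure 114 mm over their backs; the gripper's body (76 mm by 85 mm) begins 54 mm behind the grasp point. The pads swing forward as they close: fully open they stand 13 mm farther back than shut.
Start: joints at [-76.622, 21.807, 74.336, -0, 83.858, -12.336], TCP at [0.239, -0.496, 0.248] pointing down, gripper open.
Joint ranges: [-178.18, 178.18], [-50.72, 133.34], [12.68, 142.11], [-81.47, 261.47], [9.98, 163.14], [-165.26, 165.26]. Speed limits (degrees/s): [136.94, 136.94, 180, 180, 180, 180].

## Interface

Orientations are given as a 3x3 rotation matrix whose columns are the frame's x, y, z axes.
In Python, from rig import env, viewer gives the robot as it stands.
- The arm moves only by the tool move_arm, never from a script. Its argument "motion" is a list of rows, each a list of 2 entries, a list of its own where there are three numbers: the shift along the tool's x, y, z normalised to -1 to 1, where 1 is 50 mm, then the turn, a rotation vector about the tool's x, y, z normalised to -1 to 1, where 1 is 8 degrees. A call has 1 to 20 rows; each row shifts and turns the commanded pose from where the row before left it, along the tool's axes as they then stand; what a row does not reach is not made up. A row lasts 1/10 s, in which the tool goes at most 50 mm and 8.59 degrees, less where a joint would pass 70% of its speed; a pose out of reach is approached as far as the arm can. A call with a number of a shift or a turn outside -1 to 1 is refused whole. A call with a gripper value outside its range is refused whole. "claw" is the closure, from 0 (fully open) to 1 (shut), set as the call begins (left out, the last holds). The fingers move at their own pace and stop on an object; "force" is the grip in N (left out, the last holds). Time passes only in rows, so rows that do not move let the fingers close. It gives the time, the measured TCP pose, the force, the opening and the grip force at its end, in the units of the state.
- env.observe(): the state, without advancing time (a new reading comes with each control period).
- viewer.get_image(name): name is "scene" or "top" or "wrist"; returns a dict with "frame" (400x640x3 uint8, red, green, blue), "depth" (400x640 float32, m along the optical axis (not along the pixel's ray), 0 where there is no reading), "fx", "fy", "cx", "cy" (pixels), "eye" and "attitude" of the camera in the world; the wrist camera has in their place "T_tool_cam" (4x4, takes a point from camera to tool coordinates, whose origin is the TCP and whose axes are the flange's). Camera axes: x right, y up, looking along -z (the intrinsics and any distortion apply to the point x, -y, -z); pixel columns grow to the right and rows downward; lengths in m; the calibration is good to about 2 mm. A picture is of the moment at which its call begins: read the wrist's pose just before it.
- env.close_job(): hands the job in; it is judged then, once.
The state is a dict: "time_s": time; "q": joint angles; "qvel": joint speeds; "joint_efforts": joint torques, N m; "position": TCP position; "tool_rot": TCP orientation; "ft_force": force on the tool from outside, world axes, zero at the start; "wrist_torque": the same for the moment, N m; "grip_width": finger opening in m; "gripper_force": force on a finger pad.
Only numpy, scipy, OpenCV 4.12 (cv2) and the standard library are available. Lean on these libraries where they do the work, as an engineer would, in place of code of your own. Each camera call takes 0.05 s, during which the arm holds its last target. There are 200 camera calls.

## Working session

There is one attempt and no reset: what is moved stays moved. The work goes in short steps, Python scripts to look and compute and a tool call to move; the robot and the scene stay as the last step left them, time stands still between calls to the robot, and variables do not carry over. Pictures are saved under pics/ and viewed, at most 14 in all, crops included, and the job is handed in when it is done.

Besides the shell and the picture viewer there is one more tool, called by a JSON object that holds its "name" and its "arguments", one argument or row to a line. move_arm: Moves the arm, as the interface text tells. Scaled input: -1 to 1 covers 50 mm each way for a shift and 8 degrees each way for a turn. Its arguments: {"type":"object","properties":{"motion":{"type":"array","items":{"type":"array"}},"claw":{"type":"number"},"force":{"type":"number"}},"required":["motion"]}

```bash
mkdir -p pics; ls; cat > h.py <<'E'
import numpy as np, cv2
from rig import env, viewer
def shot(name,fn=None):
    s=env.observe(); im=viewer.get_image(name)
    if fn: cv2.imwrite('pics/'+fn,im['frame'][:,:,::-1])
    if name=='wrist':
        T=np.eye(4);T[:3,:3]=np.array(s['tool_rot']);T[:3,3]=s['position']
        T=T@np.array(im['T_tool_cam']); im['R'],im['o']=T[:3,:3],T[:3,3]
    else:
        im['R'],im['o']=np.array(im['attitude']),np.array(im['eye'])
    return im
def rays(im,u,v):
    d=np.stack([(np.asarray(u)-im['cx'])/im['fx'],-(np.asarray(v)-im['cy'])/im['fy'],-np.ones_like(np.asarray(u,float))],-1)
    return d@im['R'].T
def onplane(im,u,v,z):
    d=rays(im,u,v); t=(z-im['o'][2])/d[...,2]
    return im['o']+t[...,None]*d
def cloud(im):
    v,u=np.mgrid[:400,:640]; return im['o']+rays(im,u,v)*im['depth'][...,None]
E
python3 - <<'E'
from h import *
for n in('top','scene'):
    im=shot(n,n+'0.png'); print(n,im['o'],im['R'].round(3).tolist(),im['fx'],im['cx'],im['cy'],[k for k in im])
    np.savez('/tmp/'+n,**{k:im[k] for k in('frame','depth','o','R','fx','fy','cx','cy')})
print(env.observe())
E
```

```text
pics
top [ 0.47288922 -0.08471046  1.54035819] [[-0.006, 0.997, -0.071], [-1.0, -0.005, 0.007], [0.006, 0.071, 0.997]] 501.9080605007353 308.7022409864307 200.6952518860508 ['frame', 'depth', 'fx', 'fy', 'cx', 'cy', 'eye', 'attitude', 'R', 'o']
scene [ 1.32681038 -0.62006558  0.90282459] [[0.585, -0.502, 0.637], [0.811, 0.367, -0.455], [-0.006, 0.783, 0.622]] 443.63986309922484 312.2972339933134 200.64941929060734 ['frame', 'depth', 'fx', 'fy', 'cx', 'cy', 'eye', 'attitude', 'R', 'o']
{'time_s': 0.1, 'q': array([-7.66224883e+01,  2.18362321e+01,  7.43772195e+01,  1.61452092e-03,
        8.38585942e+01, -1.23373413e+01]), 'qvel': array([-0.01257896, -0.11158718, -0.13938196, -0.03874582, -0.0324962 ,
       -0.02202361]), 'joint_efforts': array([ 3.43285996e-03, -4.49220371e+01, -2.31655294e+01, -2.39870451e-04,
        3.67530345e-03, -3.07019285e-06]), 'position': array([ 0.23857722, -0.49530644,  0.24780071]), 'tool_rot': array([[ 9.00965927e-01,  4.33889765e-01, -2.63671038e-04],
       [ 4.33889745e-01, -9.00965137e-01,  1.22979903e-03],
       [ 2.96038798e-04, -1.22241118e-03, -9.99999209e-01]]), 'ft_force': array([ 0.03035202,  0.32574937, -0.70536903]), 'wrist_torque': array([ 0.00673194, -0.03604407, -0.02339785]), 'gripper_force': 0.0, 'grip_width': 0.08552869719631744}
```

View pics/top0.png

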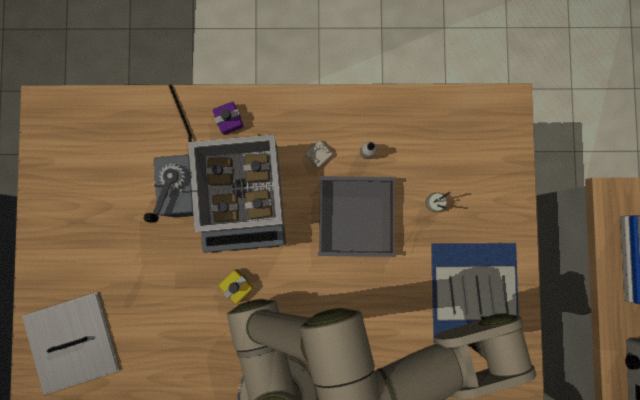

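View pics/scene0.png

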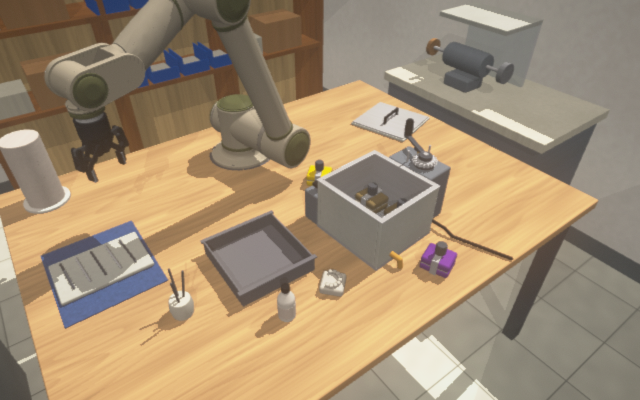

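The top view shows the bath at about (237,185) with four flasks, bar at (242,239), handle grip at (152,217), spindle at (173,177) and tote at (357,216). The yellow block at (236,286) and the purple one at (228,117) are look-alikes.

```bash
python3 - <<'E'
from h import *
im=dict(np.load('/tmp/top.npz')); P=cloud(im); f=im['frame'].astype(int)
v,u=np.mgrid[:400,:640]
def box(m,n):
    p=P[m]; r=cv2.minAreaRect(p[:,:2].astype(np.float32)); print(n,m.sum(),'c',np.round(r[0],4),'size',np.round(r[1],3),'ang',round(r[2],2),'z',np.median(p[:,2]).round(4))
    return p
reg=lambda a,b,c,d:(u>=a)&(u<=b)&(v>=c)&(v<=d)
z=P[...,2]
box(reg(180,300,125,240)&(abs(z-.175)<.008),'rim')
br=box(reg(195,300,225,255)&(abs(z-.134)<.009)&(f.sum(2)<110),'bar')
box(reg(310,405,170,262)&(abs(z-.05)<.008),'toterim')
box(reg(310,405,170,262)&(abs(z-.004)<.006),'totefloor')
box(reg(140,165,205,228)&(z>.235),'grip')
box(reg(155,190,160,195)&(z>.195),'wheel')
for n,r in(('yel',(215,258,265,305)),('pur',(210,246,98,136)),('cast',(305,335,138,168)),('bottle',(358,380,138,162)),('cup',(422,480,188,216))):
    box(reg(*r)&(z>.015),n)
# knob tops in the rack
m=reg(200,275,148,225)&(z>.1)&(z<.125); k,l,s,c=cv2.connectedComponentsWithStats(m.astype(np.uint8))
for i in range(1,k):
    if s[i][4]>15: print(c[i],s[i][4],P[l==i].mean(0).round(4))
E
```

```text
rim 2525 c [0.621  0.1271] size [0.249 0.274] ang 4.85 z 0.1757
bar 603 c [0.4694 0.096 ] size [0.024 0.197] ang 4.84 z 0.1332
toterim 862 c [ 0.534  -0.2361] size [0.231 0.238] ang 88.99 z 0.0496
totefloor 6247 c [ 0.5362 -0.2454] size [0.294 0.283] ang 89.65 z 0.0024
grip 96 c [0.5053 0.1217] size [0.417 0.022] ang 84.1 z 0.2601
wheel 513 c [0.5759 0.1073] size [0.426 0.091] ang 73.86 z 0.2084
yel 785 c [0.3608 0.0269] size [0.114 0.295] ang 23.95 z 0.0452
pur 663 c [0.6645 0.0602] size [0.474 0.076] ang 27.94 z 0.0454
cast 427 c [ 0.6254 -0.0919] size [0.08  0.295] ang 72.14 z 0.0245
bottle 216 c [ 0.6176 -0.1769] size [0.043 0.34 ] ang 50.34 z 0.0744
cup 342 c [ 0.5408 -0.29  ] size [0.059 0.428] ang 10.52 z 0.0535
[215.41176471 148.8627451 ] 51 [0.7257 0.1729 0.1122]
[254.95061728 165.17283951] 81 [0.6781 0.0595 0.111 ]
[201.86 196.58] 100 [0.5885 0.2104 0.1122]
[216.52808989 168.60674157] 89 [0.6687 0.1694 0.1112]
[256.72941176 202.49411765] 85 [0.5708 0.0542 0.1109]
[222.21348315 206.26966292] 89 [0.5605 0.1526 0.1107]
```

```bash
python3 - <<'E'
from h import *
im=dict(np.load('/tmp/top.npz')); P=cloud(im); f=im['frame'].astype(int)
v,u=np.mgrid[:400,:640]
reg=lambda a,b,c,d:(u>=a)&(u<=b)&(v>=c)&(v<=d)&(im['depth']>0)&(P[...,2]<.4)
z=P[...,2]
def box(m,n):
    m=cv2.morphologyEx(m.astype(np.uint8),cv2.MORPH_OPEN,np.ones((2,2)))>0
    p=P[m]; r=cv2.minAreaRect(p[:,:2].astype(np.float32)); print(n,m.sum(),'c',np.round(r[0],4),'size',np.round(r[1],3),'ang',round(r[2],2),'z',np.median(p[:,2]).round(4))
box(reg(185,300,130,240)&(abs(z-.175)<.006),'rim')
box(reg(310,405,170,262)&(abs(z-.05)<.008),'toterim')
box(reg(325,390,185,250)&(abs(z-.004)<.006),'totefloor')
box(reg(140,165,205,228)&(z>.24),'grip')
box(reg(155,190,160,195)&(z>.195),'wheel')
for n,r in(('yel',(215,258,265,305)),('pur',(210,246,98,136)),('cast',(305,335,138,168)),('bottle',(358,380,138,162)),('cup',(422,480,188,216))):
    box(reg(*r)&(z>.02),n)
s=env.observe(); print(env.tip_reach)
R=s['tool_rot']; print(R.T@(np.array([.4694,.096,.2])-s['position'])/.05)
E
```

```text
rim 2153 c [0.6357 0.0755] size [0.335 0.311] ang 87.47 z 0.175
toterim 797 c [ 0.5324 -0.2249] size [0.278 0.245] ang 89.06 z 0.048
totefloor 3760 c [ 0.5283 -0.2148] size [0.259 0.2  ] ang 89.4 z 0.0031
grip 84 c [0.5189 0.3523] size [0.02  0.096] ang 6.47 z 0.2592
wheel 469 c [0.5741 0.1052] size [0.421 0.09 ] ang 74.02 z 0.2084
yel 764 c [0.3592 0.0245] size [0.114 0.294] ang 24.96 z 0.0451
pur 633 c [0.6631 0.059 ] size [0.471 0.077] ang 27.78 z 0.0452
cast 322 c [ 0.6236 -0.0942] size [0.076 0.292] ang 71.74 z 0.0248
bottle 210 c [ 0.7316 -0.2783] size [0.053 0.04 ] ang 89.62 z 0.0742
cup 333 c [ 0.5731 -0.4914] size [0.055 0.085] ang 5.44 z 0.0526
0.017
[ 9.29022223 -8.65072825  0.96933997]
```

{"name": "move_arm", "arguments": {
  "motion": [
    [[0.4,-0.4,0],[0,0,0]],
    [[0.715,-0.665,0],[0,0,0]],
    [[0.715,-0.665,0],[0,0,0]],
    [[0.715,-0.665,0],[0,0,0]],
    [[0.715,-0.665,0],[0,0,0]],
    [[0.715,-0.665,0],[0,0,0]],
    [[0.715,-0.665,0],[0,0,0]],
    [[0.715,-0.665,0],[0,0,0]],
    [[0.715,-0.665,0],[0,0,0]],
    [[0.715,-0.665,0],[0,0,0]],
    [[0.715,-0.665,0],[0,0,0]],
    [[0.715,-0.665,0],[0,0,0]],
    [[0.715,-0.665,0],[0,0,0]],
    [[0.3,-0.27,0],[0,0,0]],
    [[0,0,0],[0,0,0.87]],
    [[0,0,0],[0,0,0.87]],
    [[0,0,0],[0,0,0.87]],
    [[0,0,0],[0,0,0]],
    [[0,0,0],[0,0,0]]
  ],
  "claw": 0.5
}}

```text
time_s: 2.0
position: [0.4689, 0.0954, 0.2482]
tool_rot: [[0.996, 0.087, -0.0], [0.087, -0.996, 0.0], [-0.0, -0.0, -1.0]]
ft_force: [0.4, -0.5, 0.3]
grip_width: 0.0428
gripper_force: 0.0
```

```bash
python3 - <<'E'
from h import *
s=env.observe(); print(s['position'],s['grip_width'],s['tool_rot'].round(3).tolist(),s['ft_force'])
im=shot('wrist','w1.png'); np.savez('/tmp/w1',**{k:im[k] for k in('frame','depth','o','R','fx','fy','cx','cy')}); print(im['o'],im['R'].round(2).tolist())
E
```

```text
[0.46892967 0.09543583 0.24815227] 0.042839776882629084 [[0.996, 0.087, -0.0], [0.087, -0.996, 0.0], [-0.0, -0.0, -1.0]] [ 0.36036294 -0.49547867  0.31288041]
[0.5468675  0.10247137 0.37346967] [[0.09, 0.95, 0.31], [-1.0, 0.08, 0.03], [-0.0, -0.31, 0.95]]
```

View pics/w1.png

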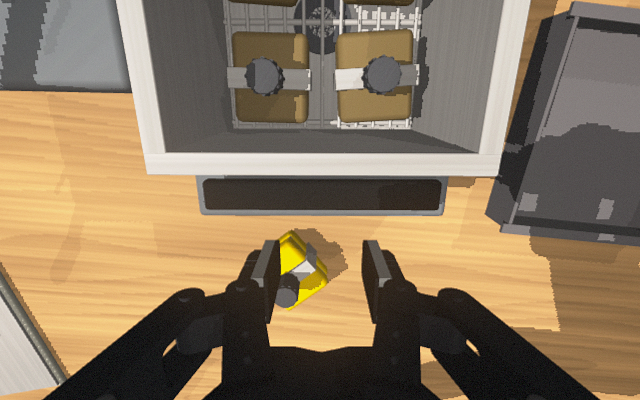

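The wrist view shows the bar at columns 203–443, rows 178–211. I'll place its middle on the plane z=0.134.

```bash
python3 - <<'E'
from h import *
im=dict(np.load('/tmp/w1.npz')); f=im['frame'].astype(int)
m=np.zeros((400,640),np.uint8); m[174:216,190:460]=(f[174:216,190:460].sum(2)<110)
k,l,s,c=cv2.connectedComponentsWithStats(m); i=1+s[1:,4].argmax(); print(s[i])
v,u=np.nonzero(l==i); p=onplane(im,u,v,.134); r=cv2.minAreaRect(p[:,:2].astype(np.float32)); print(r)
C=np.array([*r[0],0.134]); st=env.observe(); print((st['tool_rot'].T@(C-st['position']))*1000)
E
```

```text
[411 180  30  12 106]
((0.4850033223628998, 0.010490823537111282), (0.009454771876335144, 0.024739425629377365), 4.9842329025268555)
[  8.63626398  86.01927621 114.20875997]
```

```bash
python3 - <<'E'
from h import *
im=dict(np.load('/tmp/w1.npz')); f=im['frame'].astype(int)
for x in (230,320,420): print(x,f[172:220:2,x].sum(1))
print(f[195,195:215].sum(1),f[195,432:452].sum(1))
for T in (140,170):
    m=np.zeros((400,640),np.uint8); m[174:216,190:460]=(f[174:216,190:460].sum(2)<T)
    k,l,s,c=cv2.connectedComponentsWithStats(m); i=1+s[1:,4].argmax(); print(s[i])
    v,u=np.nonzero(l==i); p=onplane(im,u,v,.134); r=cv2.minAreaRect(p[:,:2].astype(np.float32)); print(r)
    C=np.array([*r[0],0.134]); st=env.observe(); print((st['tool_rot'].T@(C-st['position']))*1000)
E
```

```text
230 [665 621 254 214 143 143 155 147 145 159 157 164 164 163 166 159 159 162
 146 395 413 370 531 539]
320 [648 666 261 233  90 137 144 146 142 139 145 146 152 150 135 157 144 147
 141 388 412 373 502 514]
420 [649 661 298 252  89 116 112 119 130 125 119 124  97 117 109 129 123 128
 120 323 444 394 572 576]
[551 560 537 463 416 416 431 445 370 221 154 170 157 174 164 170 174 172
 163 174] [116 127 119 120 120 118 130 112 229 282 292 276 262 258 513 549 533 529
 541 544]
[ 220  179  221   31 2366]
((0.47066977620124817, 0.08784901350736618), (0.02626887895166874, 0.1819952428340912), 4.984146595001221)
[  1.08993353   7.70712548 114.21549335]
[ 204  179  238   31 6893]
((0.470057874917984, 0.09482104331254959), (0.02627652883529663, 0.19617021083831787), 4.984163284301758)
[  1.08716068   0.70829594 114.21587599]
```

{"name": "move_arm", "arguments": {
  "motion": [
    [[0.02,0.01,0.46],[0,0,0]],
    [[0,0,0.46],[0,0,0]],
    [[0,0,0.46],[0,0,0]],
    [[0,0,0.46],[0,0,0]],
    [[0,0,0.08],[0,0,0]],
    [[0,0,0],[0,0,0]],
    [[0,0,0],[0,0,0]]
  ]
}}

```text
time_s: 2.75
position: [0.4706, 0.095, 0.1533]
tool_rot: [[0.996, 0.085, 0.002], [0.085, -0.996, -0.0], [0.002, 0.0, -1.0]]
ft_force: [0.5, -0.0, 0.7]
grip_width: 0.0424
gripper_force: 0.0
```

{"name": "move_arm", "arguments": {
  "motion": [
    [[0,0,0.08],[0,0,0]],
    [[0,0,0],[0,0,0]],
    [[0,0,0],[0,0,0]]
  ]
}}

```text
time_s: 3.05
position: [0.4703, 0.0951, 0.1487]
tool_rot: [[0.996, 0.084, 0.001], [0.084, -0.996, -0.0], [0.001, 0.0, -1.0]]
ft_force: [-0.3, 0.1, 0.9]
grip_width: 0.0426
gripper_force: 0.5
```

{"name": "move_arm", "arguments": {
  "motion": [
    [[0,0,0.06],[0,0,0]],
    [[0,0,0],[0,0,0]],
    [[0,0,0],[0,0,0]]
  ]
}}

```text
time_s: 3.35
position: [0.4703, 0.0951, 0.1455]
tool_rot: [[0.996, 0.084, 0.001], [0.084, -0.996, -0.0], [0.001, 0.0, -1.0]]
ft_force: [1.0, 0.3, 2.1]
grip_width: 0.0426
gripper_force: 1.3
```

{"name": "move_arm", "arguments": {
  "motion": [
    [[0,0,0.06],[0,0,0]],
    [[0,0,0.02],[0,0,0]],
    [[0,0,0],[0,0,0]]
  ]
}}

```text
time_s: 3.65
position: [0.4703, 0.095, 0.1414]
tool_rot: [[0.996, 0.084, 0.001], [0.084, -0.996, 0.0], [0.001, 0.0, -1.0]]
ft_force: [2.0, -0.1, 4.5]
grip_width: 0.0423
gripper_force: 2.3
```

{"name": "move_arm", "arguments": {
  "motion": [
    [[0,0,0.04],[0,0,0]],
    [[0,0,0],[0,0,0]],
    [[0,0,0],[0,0,0]]
  ]
}}

```text
time_s: 3.95
position: [0.4704, 0.0951, 0.1409]
tool_rot: [[0.996, 0.084, 0.002], [0.084, -0.996, -0.0], [0.002, 0.0, -1.0]]
ft_force: [-3.5, -0.5, 19.2]
grip_width: 0.0428
gripper_force: 9.9
```

Bottomed with the bar level. Raising, then locating the handle.

{"name": "move_arm", "arguments": {
  "motion": [
    [[0,0,-0.2],[0,0,0]],
    [[0,0,-0.8],[0,0,0]],
    [[0,0,-1],[0,0,0]],
    [[0,0,-1],[0,0,0]],
    [[0,0,-0.8],[0,0,0]]
  ],
  "claw": 0.2
}}

```text
time_s: 4.45
position: [0.4695, 0.0951, 0.3319]
tool_rot: [[0.996, 0.084, 0.001], [0.084, -0.996, -0.0], [0.001, 0.0, -1.0]]
ft_force: [0.9, 0.1, 0.2]
grip_width: 0.0683
gripper_force: 0.0
```

```bash
python3 - <<'E'
from h import *
im=shot('top'); P=cloud(im); v,u=np.mgrid[:400,:640]
m=(u>135)&(u<170)&(v>200)&(v<232)&(P[...,2]>.25)&(P[...,2]<.275)
p=P[m]; print(m.sum(),np.median(p,0),p[:,:2].min(0),p[:,:2].max(0))
mm=m.copy(); print(u[m].mean(),v[m].mean(), onplane(im,np.median(u[m]),np.median(v[m]),.262))
# wheel
w=(u>150)&(u<195)&(v>155)&(v<200)&(P[...,2]>.185)&(P[...,2]<.26); q=P[w]; print(w.sum(),np.median(q,0))
B=np.array([.4703,.0949]);a=np.deg2rad(4.9);Rz=np.array([[np.cos(a),-np.sin(a)],[np.sin(a),np.cos(a)]])
bath=B+Rz@[.1525,0]; sp=bath+Rz@[.03,.165]; print('bath',bath,'spindle',sp)
g=np.median(p,0)[:2]-sp; gb=Rz.T@g; print('r',np.linalg.norm(g),'theta',np.arctan2(-gb[1],-gb[0]))
E
```

```text
75 [0.52500845 0.31534918 0.26123212] [0.51489777 0.30624281] [0.53562436 0.33021781]
148.18666666666667 216.82666666666665 [0.52493955 0.31576175 0.262     ]
604 [0.63022456 0.27732173 0.20658156]
bath [0.62224266 0.10792608] spindle [0.63803922 0.27488556]
r 0.12005523918847232 theta -0.42929405350983507
```

{"name": "move_arm", "arguments": {
  "motion": [
    [[0.246,-0.717,0],[0,0,0]],
    [[0.246,-0.717,0],[0,0,0]],
    [[0.246,-0.717,0],[0,0,0]],
    [[0.246,-0.717,0],[0,0,0]],
    [[0.246,-0.717,0],[0,0,0]],
    [[0.246,-0.717,0],[0,0,0]],
    [[0,0,0],[0,0,0]],
    [[0,0,0],[0,0,0]]
  ]
}}

```text
time_s: 5.3
position: [0.5252, 0.3159, 0.3281]
tool_rot: [[0.996, 0.085, -0.002], [0.085, -0.996, -0.001], [-0.002, 0.001, -1.0]]
ft_force: [1.1, -0.4, 0.2]
grip_width: 0.0681
gripper_force: 0.0
```

```bash
python3 - <<'E'
from h import *
s=env.observe(); print(s['position'],s['tool_rot'].T@(np.array([.525,.3155,.240])-s['position'])/.05)
im=shot('wrist','w2.png')
E
```

```text
[0.5251726  0.31593089 0.32809001] [-6.17830042e-05  6.75503889e-03  1.76181170e+00]
```

View pics/w2.png

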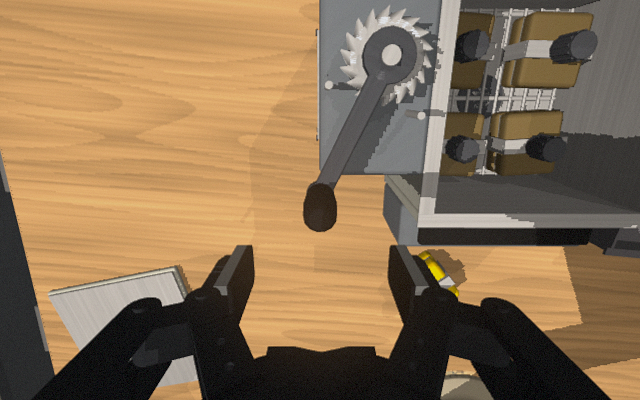

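The grip, at (320,207), sits centred between the fingers. Two stop pins are on the housing at (328,85) and (421,115). Descending and gripping.

{"name": "move_arm", "arguments": {
  "motion": [
    [[0,0,0.46],[0,0,0]],
    [[0,0,0.46],[0,0,0]],
    [[0,0,0.46],[0,0,0]],
    [[0,0,0.38],[0,0,0]],
    [[0,0,0],[0,0,0]],
    [[0,0,0],[0,0,0]]
  ]
}}

```text
time_s: 5.95
position: [0.5257, 0.3148, 0.2422]
tool_rot: [[0.997, 0.083, 0.001], [0.083, -0.997, 0.0], [0.001, -0.0, -1.0]]
ft_force: [-0.7, -0.2, 0.3]
grip_width: 0.0685
gripper_force: 0.0
```

{"name": "move_arm", "arguments": {
  "motion": [
    [[0,0,0],[0,0,0]],
    [[0,0,0],[0,0,0]],
    [[0,0,0],[0,0,0]],
    [[0,0,0],[0,0,0]]
  ],
  "claw": 1,
  "force": 30
}}

```text
time_s: 6.35
position: [0.5256, 0.3157, 0.2421]
tool_rot: [[0.996, 0.084, 0.001], [0.084, -0.996, 0.0], [0.001, -0.0, -1.0]]
ft_force: [-0.0, 0.2, 3.8]
grip_width: 0.0239
gripper_force: 29.6
```

```bash
cat > arc.py <<'E'
from h import *
import sys,json
S=np.array([.6380,.2749]);a=np.deg2rad(4.9);Rz=np.array([[np.cos(a),-np.sin(a)],[np.sin(a),np.cos(a)]])
def pt(t): return S+.12*(Rz@[-np.cos(t),-np.sin(t)])
def th(p):
    g=Rz.T@(np.asarray(p)[:2]-S); return np.arctan2(-g[1],-g[0]),np.linalg.norm(g)
def rows(t0,t1,n,start=None):
    R=env.observe()['tool_rot']; p=pt(t0) if start is None else start; out=[]
    for t in np.linspace(t0,t1,n+1)[1:]:
        d=np.append(pt(t)-p,0); p=pt(t); w=R.T@d/.05; out.append([round(w[0],2),round(w[1],2)])
    return out
if __name__=='__main__':
    s=env.observe(); t,r=th(s['position']); print(t,r,s['ft_force'].round(1))
    print('to -.88',rows(t,-.88,5)); print('up',rows(-.88,.28,8)); print('back',rows(.28,-.88,8))
E
python3 arc.py
```

```text
-0.4333172457470818 0.11956573094976045 [-0.   0.2  3.8]
to -.88 [[np.float64(0.1), np.float64(-0.19)], [np.float64(0.11), np.float64(-0.18)], [np.float64(0.13), np.float64(-0.17)], [np.float64(0.15), np.float64(-0.16)], [np.float64(0.16), np.float64(-0.14)]]
up [[np.float64(-0.25), np.float64(0.24)], [np.float64(-0.21), np.float64(0.27)], [np.float64(-0.17), np.float64(0.3)], [np.float64(-0.13), np.float64(0.32)], [np.float64(-0.08), np.float64(0.34)], [np.float64(-0.03), np.float64(0.35)], [np.float64(0.02), np.float64(0.35)], [np.float64(0.07), np.float64(0.34)]]
back [[np.float64(-0.07), np.float64(-0.34)], [np.float64(-0.02), np.float64(-0.35)], [np.float64(0.03), np.float64(-0.35)], [np.float64(0.08), np.float64(-0.34)], [np.float64(0.13), np.float64(-0.32)], [np.float64(0.17), np.float64(-0.3)], [np.float64(0.21), np.float64(-0.27)], [np.float64(0.25), np.float64(-0.24)]]
```

{"name": "move_arm", "arguments": {
  "motion": [
    [[0.1,-0.19,0],[0,0,0]],
    [[0.11,-0.18,0],[0,0,0]],
    [[0.13,-0.17,0],[0,0,0]],
    [[0.15,-0.16,0],[0,0,0]],
    [[0.13,-0.12,0],[0,0,0]],
    [[0,0,0],[0,0,0]]
  ]
}}

```text
time_s: 6.95
position: [0.5545, 0.3605, 0.2421]
tool_rot: [[0.996, 0.085, 0.004], [0.085, -0.996, 0.001], [0.004, -0.001, -1.0]]
ft_force: [2.9, -0.1, 5.0]
grip_width: 0.0243
gripper_force: 30.2
```

{"name": "move_arm", "arguments": {
  "motion": [
    [[-0.25,0.24,0],[0,0,0]],
    [[-0.21,0.27,0],[0,0,0]],
    [[-0.17,0.3,0],[0,0,0]],
    [[-0.13,0.32,0],[0,0,0]],
    [[-0.08,0.34,0],[0,0,0]]
  ]
}}

```text
time_s: 7.45
position: [0.5185, 0.2843, 0.2421]
tool_rot: [[0.996, 0.086, 0.005], [0.086, -0.996, 0.005], [0.005, -0.004, -1.0]]
ft_force: [7.8, 8.6, 2.1]
grip_width: 0.0242
gripper_force: 29.9
```

```bash
python3 arc.py | head -1;python3 - <<'E'
from h import *
im=shot('top'); P=cloud(im); v,u=np.mgrid[:400,:640]
m=(u>205)&(u<272)&(v>152)&(v<222)&(P[...,2]>.09)&(P[...,2]<.24); k,l,s,c=cv2.connectedComponentsWithStats(m.astype(np.uint8))
for i in range(1,k):
    if s[i][4]>15: print(c[i].round(),s[i][4],np.median(P[l==i],0).round(4),np.percentile(P[l==i][:,2],90))
E
```

```text
-0.16442806374347707 0.11984690572258468 [7.8 8.6 2.1]
[271. 159.] 17 [0.6883 0.0092 0.1752] 0.1766366603596964
[255. 165.] 146 [0.6766 0.0583 0.1201] 0.12555814311744562
[218. 169.] 156 [0.6689 0.1659 0.1162] 0.1251512345772916
[257. 203.] 157 [0.5708 0.0527 0.1172] 0.12486034515859382
[223. 206.] 147 [0.5598 0.1511 0.1183] 0.12458383576853013
[262. 221.] 42 [0.5161 0.0323 0.174 ] 0.17720503318648695
```

{"name": "move_arm", "arguments": {
  "motion": [
    [[-0.03,0.35,0],[0,0,0]],
    [[0.02,0.35,0],[0,0,0]],
    [[0.06,0.28,0],[0,0,0]],
    [[-0.07,-0.32,0],[0,0,0]],
    [[-0.02,-0.35,0],[0,0,0]],
    [[0.03,-0.35,0],[0,0,0]],
    [[0.08,-0.34,0],[0,0,0]],
    [[0.13,-0.32,0],[0,0,0]],
    [[0.17,-0.3,0],[0,0,0]],
    [[0.21,-0.27,0],[0,0,0]],
    [[0.24,-0.22,0],[0,0,0]]
  ]
}}

```text
time_s: 8.6
position: [0.5539, 0.3602, 0.2421]
tool_rot: [[0.997, 0.083, 0.004], [0.083, -0.997, -0.002], [0.004, 0.002, -1.0]]
ft_force: [7.2, -9.6, 5.8]
grip_width: 0.0247
gripper_force: 30.6
```

```bash
python3 arc.py | head -2
```

```text
-0.8780707785910649 0.11978088304022962 [ 7.2 -9.6  5.8]
to -.88 [[np.float64(0.0), np.float64(-0.0)], [np.float64(0.0), np.float64(-0.0)], [np.float64(0.0), np.float64(-0.0)], [np.float64(0.0), np.float64(-0.0)], [np.float64(0.0), np.float64(-0.0)]]
```

Full cycle: up and back.

{"name": "move_arm", "arguments": {
  "motion": [
    [[-0.25,0.24,0],[0,0,0]],
    [[-0.21,0.27,0],[0,0,0]],
    [[-0.17,0.3,0],[0,0,0]],
    [[-0.13,0.32,0],[0,0,0]],
    [[-0.08,0.34,0],[0,0,0]],
    [[-0.03,0.35,0],[0,0,0]],
    [[0.02,0.35,0],[0,0,0]],
    [[0.06,0.29,0],[0,0,0]],
    [[-0.06,-0.29,0],[0,0,0]],
    [[-0.02,-0.35,0],[0,0,0]],
    [[0.03,-0.35,0],[0,0,0]],
    [[0.08,-0.34,0],[0,0,0]],
    [[0.13,-0.32,0],[0,0,0]],
    [[0.17,-0.3,0],[0,0,0]],
    [[0.21,-0.27,0],[0,0,0]],
    [[0.25,-0.24,0],[0,0,0]]
  ]
}}

```text
time_s: 10.2
position: [0.5538, 0.3602, 0.2421]
tool_rot: [[0.997, 0.083, 0.004], [0.083, -0.997, -0.002], [0.004, 0.002, -1.0]]
ft_force: [7.3, -9.3, 5.4]
grip_width: 0.0241
gripper_force: 31.0
```

```bash
python3 arc.py | head -1; cat > kn.py <<'E'
from h import *
im=shot('top'); P=cloud(im); v,u=np.mgrid[:400,:640]
m=(u>195)&(u<272)&(v>140)&(v<222)&(im['frame'].astype(int).sum(2)<230)&(P[...,2]>.11)&(P[...,2]<.25)
k,l,s,c=cv2.connectedComponentsWithStats(m.astype(np.uint8))
for i in range(1,k):
    if s[i][4]>40: print(c[i].round(),s[i][4],np.median(P[l==i],0).round(4),np.percentile(P[l==i][:,2],95))
E
python3 kn.py
```

```text
-0.8775048342784861 0.11985192042995803 [ 7.3 -9.3  5.4]
[215. 169.] 589 [0.6991 0.2063 0.14  ] 0.16888906933818654
[256. 165.] 551 [0.6753 0.0554 0.1157] 0.1526540599030204
[216. 168.] 563 [0.6671 0.1678 0.116 ] 0.1535261011983461
[257. 202.] 584 [0.5698 0.0527 0.1155] 0.15256386984552908
[222. 206.] 565 [0.5588 0.1513 0.115 ] 0.15326794727649684
```

{"name": "move_arm", "arguments": {
  "motion": [
    [[-0.25,0.24,0],[0,0,0]],
    [[-0.21,0.27,0],[0,0,0]],
    [[-0.17,0.3,0],[0,0,0]],
    [[-0.13,0.32,0],[0,0,0]],
    [[-0.08,0.34,0],[0,0,0]],
    [[-0.03,0.35,0],[0,0,0]],
    [[0.02,0.35,0],[0,0,0]],
    [[0.06,0.29,0],[0,0,0]],
    [[-0.06,-0.29,0],[0,0,0]],
    [[-0.02,-0.35,0],[0,0,0]],
    [[0.03,-0.35,0],[0,0,0]],
    [[0.08,-0.34,0],[0,0,0]],
    [[0.13,-0.32,0],[0,0,0]],
    [[0.17,-0.3,0],[0,0,0]],
    [[0.21,-0.27,0],[0,0,0]],
    [[0.25,-0.24,0],[0,0,0]]
  ]
}}

```text
time_s: 11.85
position: [0.5538, 0.3602, 0.2421]
tool_rot: [[0.997, 0.083, 0.005], [0.083, -0.997, -0.002], [0.004, 0.003, -1.0]]
ft_force: [7.4, -10.8, 6.4]
grip_width: 0.0239
gripper_force: 31.2
```

{"name": "move_arm", "arguments": {
  "motion": [
    [[-0.25,0.24,0],[0,0,0]],
    [[-0.21,0.27,0],[0,0,0]],
    [[-0.17,0.3,0],[0,0,0]],
    [[-0.13,0.32,0],[0,0,0]],
    [[-0.08,0.34,0],[0,0,0]],
    [[-0.03,0.35,0],[0,0,0]],
    [[0.02,0.35,0],[0,0,0]],
    [[0.06,0.29,0],[0,0,0]],
    [[-0.06,-0.29,0],[0,0,0]],
    [[-0.02,-0.35,0],[0,0,0]],
    [[0.03,-0.35,0],[0,0,0]],
    [[0.08,-0.34,0],[0,0,0]],
    [[0.13,-0.32,0],[0,0,0]],
    [[0.17,-0.3,0],[0,0,0]],
    [[0.21,-0.27,0],[0,0,0]],
    [[0.25,-0.24,0],[0,0,0]]
  ]
}}

```text
time_s: 13.45
position: [0.5538, 0.3602, 0.2421]
tool_rot: [[0.997, 0.083, 0.005], [0.083, -0.997, -0.003], [0.004, 0.003, -1.0]]
ft_force: [8.3, -11.4, 5.7]
grip_width: 0.0243
gripper_force: 31.4
```

```bash
python3 arc.py | head -1; python3 kn.py
```

```text
-0.8777019898223714 0.11986938365370527 [  8.3 -11.4   5.7]
[215. 168.] 1327 [0.6677 0.1717 0.1535] 0.19179928785866682
[255. 184.] 1383 [0.6084 0.0545 0.1556] 0.19405208526537318
[220. 206.] 778 [0.557  0.1488 0.1556] 0.19378668010780759
```

{"name": "move_arm", "arguments": {
  "motion": [
    [[-0.25,0.24,0],[0,0,0]],
    [[-0.21,0.27,0],[0,0,0]],
    [[-0.17,0.3,0],[0,0,0]],
    [[-0.13,0.32,0],[0,0,0]],
    [[-0.08,0.34,0],[0,0,0]],
    [[-0.03,0.35,0],[0,0,0]],
    [[0.02,0.35,0],[0,0,0]],
    [[0.06,0.29,0],[0,0,0]],
    [[-0.06,-0.29,0],[0,0,0]],
    [[-0.02,-0.35,0],[0,0,0]],
    [[0.03,-0.35,0],[0,0,0]],
    [[0.08,-0.34,0],[0,0,0]],
    [[0.13,-0.32,0],[0,0,0]],
    [[0.17,-0.3,0],[0,0,0]],
    [[0.21,-0.27,0],[0,0,0]],
    [[0.25,-0.24,0],[0,0,0]]
  ]
}}

```text
time_s: 15.1
position: [0.5538, 0.3602, 0.2421]
tool_rot: [[0.997, 0.083, 0.005], [0.083, -0.997, -0.003], [0.004, 0.003, -1.0]]
ft_force: [9.0, -10.8, 5.3]
grip_width: 0.0244
gripper_force: 31.5
```

{"name": "move_arm", "arguments": {
  "motion": [
    [[-0.25,0.24,0],[0,0,0]],
    [[-0.21,0.27,0],[0,0,0]],
    [[-0.17,0.3,0],[0,0,0]],
    [[-0.13,0.32,0],[0,0,0]],
    [[-0.08,0.34,0],[0,0,0]]
  ]
}}

```text
time_s: 15.6
position: [0.5184, 0.2851, 0.2421]
tool_rot: [[0.996, 0.085, 0.008], [0.085, -0.996, 0.004], [0.008, -0.003, -1.0]]
ft_force: [13.6, 8.9, -1.0]
grip_width: 0.0242
gripper_force: 31.0
```

```bash
python3 arc.py | head -1; python3 kn.py
```

```text
-0.17069822359461934 0.12005213194228016 [13.6  8.9 -1. ]
[232. 183.] 3963 [0.6301 0.1207 0.1872] 0.2261261016563599
```

{"name": "move_arm", "arguments": {
  "motion": [
    [[-0.03,0.35,0],[0,0,0]],
    [[0,0,0],[0,0,0]]
  ]
}}

```text
time_s: 15.85
position: [0.5183, 0.2664, 0.2421]
tool_rot: [[0.996, 0.084, 0.006], [0.084, -0.997, 0.002], [0.006, -0.002, -1.0]]
ft_force: [8.9, 3.7, 2.4]
grip_width: 0.0242
gripper_force: 31.0
```

{"name": "move_arm", "arguments": {
  "motion": [
    [[0.01,0.17,0],[0,0,0]],
    [[0,0,0],[0,0,0]]
  ]
}}

```text
time_s: 16.05
position: [0.5191, 0.259, 0.2421]
tool_rot: [[0.996, 0.085, 0.005], [0.085, -0.996, 0.003], [0.005, -0.003, -1.0]]
ft_force: [6.1, 5.3, 3.2]
grip_width: 0.0247
gripper_force: 31.3
```

```bash
python3 arc.py | head -1; python3 kn.py
```

```text
0.047625984296604626 0.11995845542515111 [6.1 5.3 3.2]
[232. 182.] 3962 [0.6298 0.1203 0.1918] 0.23115696623773663
```

{"name": "move_arm", "arguments": {
  "motion": [
    [[0.01,0.1,0],[0,0,0]],
    [[0,0,0],[0,0,0]]
  ]
}}

```text
time_s: 16.3
position: [0.5197, 0.2551, 0.2421]
tool_rot: [[0.996, 0.085, 0.004], [0.085, -0.996, 0.005], [0.005, -0.005, -1.0]]
ft_force: [5.1, 9.9, 3.5]
grip_width: 0.0239
gripper_force: 31.2
```

{"name": "move_arm", "arguments": {
  "motion": [
    [[0.01,0.1,0],[0,0,0]],
    [[0,0,0],[0,0,0]]
  ]
}}

```text
time_s: 16.5
position: [0.5204, 0.2512, 0.2421]
tool_rot: [[0.996, 0.086, 0.004], [0.086, -0.996, 0.007], [0.005, -0.007, -1.0]]
ft_force: [5.3, 17.2, 3.3]
grip_width: 0.024
gripper_force: 31.3
```

```bash
python3 - <<'E'
from arc import *
t,r=th(env.observe()['position']); print(t,r)
print([(float(a),float(b)) for a,b in rows(t,-.87,8)])
E
python3 kn.py
```

```text
0.11339413342568684 0.11999844464116484
[(-0.02, -0.29), (0.02, -0.29), (0.06, -0.29), (0.09, -0.28), (0.13, -0.27), (0.16, -0.25), (0.19, -0.23), (0.21, -0.2)]
[232. 182.] 3985 [0.6299 0.1202 0.1919] 0.23097905755592651
```

At the upper stop. Now turning the handle back and releasing.

{"name": "move_arm", "arguments": {
  "motion": [
    [[0,0,0],[0,0,0]],
    [[-0.02,-0.29,0],[0,0,0]],
    [[0.02,-0.29,0],[0,0,0]],
    [[0.06,-0.29,0],[0,0,0]],
    [[0.09,-0.28,0],[0,0,0]],
    [[0.13,-0.27,0],[0,0,0]],
    [[0.16,-0.25,0],[0,0,0]],
    [[0.19,-0.23,0],[0,0,0]],
    [[0.21,-0.2,0],[0,0,0]],
    [[0,0,0],[0,0,0]],
    [[0,0,0],[0,0,0]]
  ]
}}

```text
time_s: 17.65
position: [0.5521, 0.3579, 0.2421]
tool_rot: [[0.996, 0.086, 0.001], [0.086, -0.996, 0.002], [0.001, -0.002, -1.0]]
ft_force: [-1.4, 3.4, 7.4]
grip_width: 0.0241
gripper_force: 32.0
```

{"name": "move_arm", "arguments": {
  "motion": [
    [[0,0,0],[0,0,0]],
    [[0,0,0],[0,0,0]],
    [[0,0,0],[0,0,0]]
  ],
  "claw": 0.3
}}

```text
time_s: 17.95
position: [0.552, 0.3558, 0.2407]
tool_rot: [[0.996, 0.084, -0.001], [0.084, -0.996, -0.001], [-0.001, 0.0, -1.0]]
ft_force: [-0.1, 0.3, -0.7]
grip_width: 0.0594
gripper_force: 0.0
```

{"name": "move_arm", "arguments": {
  "motion": [
    [[0,0,-0.4],[0,0,0]],
    [[0,0,-1],[0,0,0]],
    [[0,0,-1],[0,0,0]],
    [[0,0,0],[0,0,0]],
    [[0,0,0],[0,0,0]]
  ]
}}

```text
time_s: 18.45
position: [0.5523, 0.3556, 0.3618]
tool_rot: [[0.996, 0.084, 0.001], [0.084, -0.996, 0.0], [0.001, -0.0, -1.0]]
ft_force: [0.4, -0.0, -0.1]
grip_width: 0.0596
gripper_force: 0.0
```

```bash
python3 arc.py | head -1; python3 - <<'E'
from h import *
im=shot('top','top2.png'); np.savez('/tmp/t2',**{k:im[k] for k in('frame','depth','o','R','fx','fy','cx','cy')})
cv2.imwrite('pics/top2c.png',cv2.resize(im['frame'][120:270,130:420,::-1],None,fx=2.7,fy=2.7,interpolation=cv2.INTER_CUBIC))
E
```

```text
-0.8406797272781866 0.11770338034597001 [ 0.4 -0.  -0.1]
```

View pics/top2c.png

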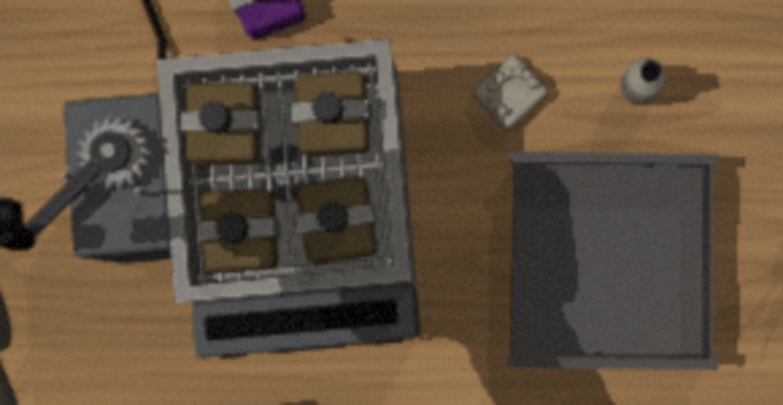

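The rack is up with the four knobs, at full-image pixels about (209,163), (251,160), (216,204) and (253,200). The handle is near its outer stop. Measuring knobs and flask angles.

```bash
cat > kn2.py <<'E'
from h import *
im=shot('top'); P=cloud(im); v,u=np.mgrid[:400,:640]; z=P[...,2]; f=im['frame'].astype(int)
m=(u>190)&(u<285)&(v>135)&(v<235)&(z>.221)&(z<.245)
k,l,s,c=cv2.connectedComponentsWithStats(m.astype(np.uint8))
bl=((u>195)&(u<275)&(v>140)&(v<230)&(z>.185)&(z<.21)).astype(np.uint8)
K=[];st=env.observe(); 
for i in range(1,k):
    if s[i][4]>15:
        p=P[l==i]; q=onplane(im,*c[i],.231); 
        mm=(bl>0)&(np.hypot(P[...,0]-q[0],P[...,1]-q[1])<.06); kk,ll,ss,cc=cv2.connectedComponentsWithStats(cv2.morphologyEx(mm.astype(np.uint8),cv2.MORPH_OPEN,np.ones((3,3))))
        j=1+ss[1:,4].argmax(); r=cv2.minAreaRect(P[ll==j][:,:2].astype(np.float32))
        print(c[i].round(1),s[i][4],'knob',q.round(4),'block',np.round(r[0],3),np.round(r[1],3),round(r[2],1), 'shift50',(st['tool_rot'].T@(q-st['position'])/.05).round(2))
E
python3 kn2.py; python3 - <<'E'
from h import *
im=dict(np.load('/tmp/t2.npz'));g=im['frame']
# tote inner/outer corners from crop view, rim z=.05
for c in ((512,155),(717,155),(512,366),(714,366)):
    print(c,onplane(im,130+c[0]/2.7,120+c[1]/2.7,.05).round(4))
E
```

```text
[250.5 158.7] 98 knob [0.6782 0.0592 0.231 ] block [0.679 0.059] [0.08  0.075] 3.9 shift50 [2.02 6.11 2.57]
[208.6 162.6] 97 knob [0.6683 0.169  0.231 ] block [0.67 0.17] [0.08  0.077] 0.3 shift50 [2.01 3.91 2.57]
[252.2 199.7] 97 knob [0.5701 0.0544 0.231 ] block [0.57  0.055] [0.08  0.075] 9.1 shift50 [-0.14  6.03  2.58]
[214.8 203.6] 102 knob [0.5601 0.1519 0.231 ] block [0.561 0.152] [0.075 0.079] 89.9 shift50 [-0.17  4.07  2.58]
(512, 155) [ 0.6491 -0.1275  0.05  ]
(717, 155) [ 0.6479 -0.3546  0.05  ]
(512, 366) [ 0.4168 -0.1258  0.05  ]
(714, 366) [ 0.4155 -0.3471  0.05  ]
```

{"name": "move_arm", "arguments": {
  "motion": [
    [[-0.02,0.4,0],[0,0,0]],
    [[-0.02,0.8,0],[0,0,0]],
    [[-0.02,0.8,0],[0,0,0]],
    [[-0.02,0.8,0],[0,0,0]],
    [[-0.02,0.8,0],[0,0,0]],
    [[-0.02,0.8,0],[0,0,0]],
    [[-0.02,0.8,0],[0,0,0]],
    [[0,0.6,0.5],[0,0,0]],
    [[0,0.23,0.5],[0,0,0]],
    [[0,0,0],[0,0,0]],
    [[0,0,0],[0,0,0]]
  ]
}}

```text
time_s: 19.65
position: [0.5705, 0.0548, 0.3111]
tool_rot: [[0.996, 0.084, -0.002], [0.084, -0.996, 0.0], [-0.002, -0.001, -1.0]]
ft_force: [-0.0, 0.6, 1.2]
grip_width: 0.0596
gripper_force: 0.0
```

```bash
python3 - <<'E'
from h import *
s=env.observe(); print(s['position'],s['tool_rot'].T@(np.array([.5701,.0544,.219])-s['position'])/.05)
im=shot('wrist','w3.png')
E
```

```text
[0.57050889 0.05483293 0.31108001] [-0.00575997  0.00903165  1.84160746]
```

View pics/w3.png

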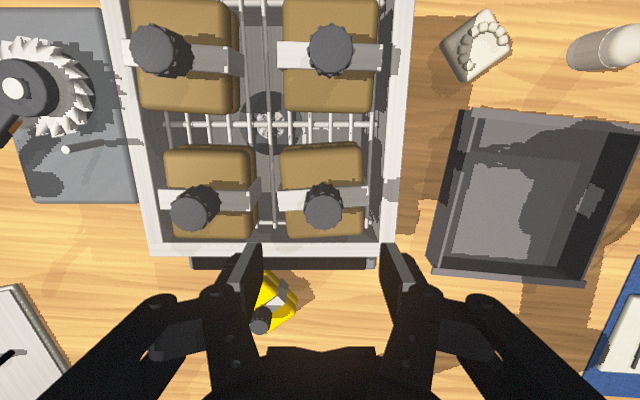

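The knob at (323,208) is centred between the fingers. Descending and gripping.

{"name": "move_arm", "arguments": {
  "motion": [
    [[0,0,0.5],[0,0,0]],
    [[0,0,0.5],[0,0,0]],
    [[0,0,0.5],[0,0,0]],
    [[0,0,0.3],[0,0,0]],
    [[0,0,0.04],[0,0,0]],
    [[0,0,0],[0,0,0]]
  ]
}}

```text
time_s: 20.3
position: [0.571, 0.0552, 0.2204]
tool_rot: [[0.996, 0.085, 0.001], [0.085, -0.996, -0.0], [0.001, 0.0, -1.0]]
ft_force: [-0.2, -1.3, -0.3]
grip_width: 0.0597
gripper_force: 0.0
```

{"name": "move_arm", "arguments": {
  "motion": [
    [[0,0,0],[0,0,0]],
    [[0,0,0],[0,0,0]],
    [[0,0,0],[0,0,0]],
    [[0,0,0],[0,0,0]]
  ],
  "claw": 1,
  "force": 50
}}

```text
time_s: 20.7
position: [0.5711, 0.0544, 0.2204]
tool_rot: [[0.996, 0.084, 0.002], [0.084, -0.996, -0.0], [0.002, 0.0, -1.0]]
ft_force: [0.6, -1.4, 5.8]
grip_width: 0.0267
gripper_force: 48.8
```

{"name": "move_arm", "arguments": {
  "motion": [
    [[0,0,-0.2],[0,0,0]],
    [[0,0,-0.6],[0,0,0]],
    [[0,0,-0.8],[0,0,0]],
    [[0,0,-0.4],[0,0,0]],
    [[0,0,0],[0,0,0]]
  ]
}}

```text
time_s: 21.2
position: [0.5711, 0.0545, 0.3222]
tool_rot: [[0.996, 0.084, 0.005], [0.084, -0.996, -0.001], [0.005, 0.001, -1.0]]
ft_force: [0.1, -0.2, -4.5]
grip_width: 0.0268
gripper_force: 49.9
```

```bash
cat > go.py <<'E'
from h import *
import sys
t=np.array([float(x) for x in sys.argv[1:4]]); s=env.observe()
print((s['tool_rot'].T@(t-s['position'])/.05).round(3),s['ft_force'].round(1),s['grip_width'])
E
python3 go.py .586 -.186 .32
```

```text
[-0.109  4.818  0.048] [ 0.1 -0.2 -4.5] 0.02676300455925893
```

{"name": "move_arm", "arguments": {
  "motion": [
    [[-0.01,0.4,0],[0,0,0]],
    [[-0.02,0.7,0],[0,0,0]],
    [[-0.02,0.7,0],[0,0,0]],
    [[-0.02,0.7,0],[0,0,0]],
    [[-0.02,0.7,0],[0,0,0]],
    [[-0.02,0.7,0],[0,0,0]],
    [[0,0.6,0],[0,0,0]],
    [[0,0.32,0],[0,0,0]],
    [[0,0,0],[0,0,0]],
    [[0,0,0],[0,0,0]],
    [[0,0,0],[0,0,0]]
  ]
}}

```text
time_s: 22.3
position: [0.5854, -0.1848, 0.3191]
tool_rot: [[0.996, 0.086, -0.001], [0.086, -0.996, 0.001], [-0.0, -0.001, -1.0]]
ft_force: [0.0, -0.1, -3.1]
grip_width: 0.0264
gripper_force: 49.9
```

```bash
python3 go.py .586 -.186 .076; python3 kn2.py; python3 - <<'E'
from h import *
shot('wrist','w4.png')
E
```

```text
[0.011 0.028 4.862] [ 0.  -0.1 -3.1] 0.026381285854915937
[250.5 158.7] 99 knob [0.678  0.0591 0.231 ] block [0.678 0.059] [0.08  0.075] 2.2 shift50 [ 2.26 -4.7   1.77]
[208.5 162.5] 96 knob [0.6686 0.1692 0.231 ] block [0.669 0.17 ] [0.075 0.08 ] 89.2 shift50 [ 2.26 -6.91  1.77]
[214.8 203.5] 102 knob [0.5605 0.1519 0.231 ] block [0.561 0.152] [0.075 0.079] 89.9 shift50 [ 0.08 -6.75  1.77]
```

View pics/w4.png

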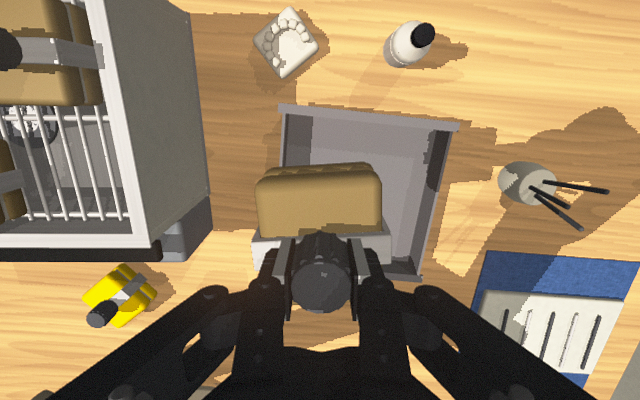

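The flask hangs well in the grip. The tote rim corners are at (279,106), (459,127) and (421,280); I'll check them against the plane.

```bash
python3 - <<'E'
from h import *
im=shot('wrist')
for c in ((279,105),(460,124),(422,281)): print(onplane(im,*c,.05).round(4))
E
```

```text
[ 0.6495 -0.1263  0.05  ]
[ 0.6459 -0.3577  0.05  ]
[ 0.4123 -0.353   0.05  ]
```

{"name": "move_arm", "arguments": {
  "motion": [
    [[0.01,0.03,0.5],[0,0,0]],
    [[0,0,0.7],[0,0,0]],
    [[0,0,0.7],[0,0,0]],
    [[0,0,0.7],[0,0,0]],
    [[0,0,0.7],[0,0,0]],
    [[0,0,0.5],[0,0,0]],
    [[0,0,0.4],[0,0,0]],
    [[0,0,0.2],[0,0,0]],
    [[0,0,0.1],[0,0,0]],
    [[0,0,0.06],[0,0,0]],
    [[0,0,0.06],[0,0,0]],
    [[0,0,0.06],[0,0,0]],
    [[0,0,0],[0,0,0]],
    [[0,0,0],[0,0,0]]
  ]
}}

```text
time_s: 23.85
position: [0.5862, -0.1877, 0.0856]
tool_rot: [[0.996, 0.084, 0.0], [0.084, -0.996, -0.0], [0.0, 0.0, -1.0]]
ft_force: [-0.3, -0.2, -2.9]
grip_width: 0.0262
gripper_force: 50.1
```

{"name": "move_arm", "arguments": {
  "motion": [
    [[0,0,0.1],[0,0,0]],
    [[0,0,0.08],[0,0,0]],
    [[0,0,0],[0,0,0]],
    [[0,0,0],[0,0,0]]
  ]
}}

```text
time_s: 24.25
position: [0.5861, -0.1876, 0.0761]
tool_rot: [[0.996, 0.084, -0.0], [0.084, -0.996, 0.0], [-0.0, -0.0, -1.0]]
ft_force: [0.5, 0.3, -3.4]
grip_width: 0.0268
gripper_force: 50.1
```

{"name": "move_arm", "arguments": {
  "motion": [
    [[0,0,0.04],[0,0,0]],
    [[0,0,0],[0,0,0]],
    [[0,0,0],[0,0,0]]
  ]
}}

```text
time_s: 24.55
position: [0.5863, -0.1877, 0.0746]
tool_rot: [[0.996, 0.084, 0.001], [0.084, -0.996, -0.0], [0.001, 0.0, -1.0]]
ft_force: [-0.4, -0.6, -0.9]
grip_width: 0.0266
gripper_force: 50.1
```

Touching the floor. Releasing and going to the next flask.

{"name": "move_arm", "arguments": {
  "motion": [
    [[0,0,0],[0,0,0]],
    [[0,0,0],[0,0,0]],
    [[0,0,0],[0,0,0]]
  ],
  "claw": 0.3
}}

```text
time_s: 24.85
position: [0.5862, -0.1876, 0.0746]
tool_rot: [[0.996, 0.084, 0.0], [0.084, -0.996, -0.0], [0.0, 0.0, -1.0]]
ft_force: [0.2, -0.5, -0.6]
grip_width: 0.0596
gripper_force: 0.0
```

{"name": "move_arm", "arguments": {
  "motion": [
    [[0,0,-0.4],[0,0,0]],
    [[0,0,-0.8],[0,0,0]],
    [[0,0,-0.8],[0,0,0]],
    [[0,0,-1],[0,0,0]],
    [[0,0,-1],[0,0,0]],
    [[0,0,-0.75],[0,0,0]],
    [[0,0,0],[0,0,0]],
    [[0,0,0],[0,0,0]]
  ]
}}

```text
time_s: 25.65
position: [0.586, -0.1875, 0.312]
tool_rot: [[0.996, 0.084, 0.001], [0.084, -0.996, -0.0], [0.001, 0.0, -1.0]]
ft_force: [0.6, 0.5, -1.4]
grip_width: 0.0597
gripper_force: 0.0
```

```bash
python3 kn2.py; python3 - <<'E'
from h import *
im=shot('top'); cv2.imwrite('pics/top3c.png',cv2.resize(im['frame'][120:270,130:420,::-1],None,fx=2.7,fy=2.7,interpolation=cv2.INTER_CUBIC))
E
python3 go.py .678 .059 .311
```

```text
[250.5 158.7] 97 knob [0.678  0.0592 0.231 ] block [0.679 0.059] [0.08  0.075] 3.4 shift50 [ 2.25 -4.76  1.6 ]
[208.7 162.5] 97 knob [0.6684 0.1689 0.231 ] block [0.669 0.17 ] [0.077 0.08 ] 90.0 shift50 [ 2.25 -6.96  1.6 ]
[214.8 203.6] 104 knob [0.5604 0.1519 0.231 ] block [0.561 0.152] [0.079 0.075] 0.3 shift50 [ 0.07 -6.8   1.6 ]
[ 2.254 -4.755 -0.015] [ 0.2 -0.1 -0.7] 0.05976671738484596
```

View pics/top3c.png

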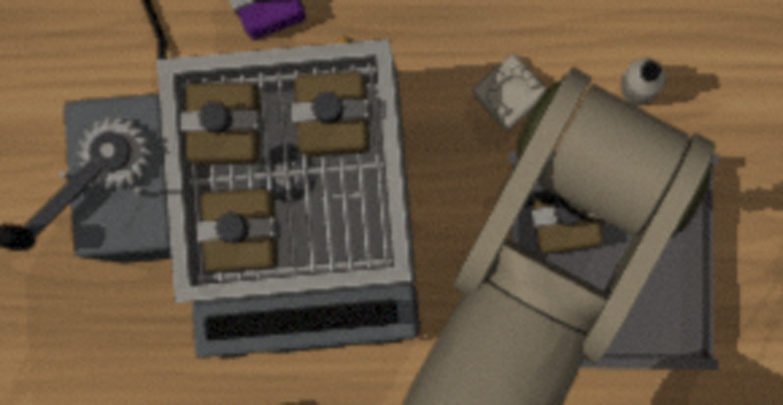

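{"name": "move_arm", "arguments": {
  "motion": [
    [[0.28,-0.6,0],[0,0,0]],
    [[0.28,-0.6,0],[0,0,0]],
    [[0.28,-0.6,0],[0,0,0]],
    [[0.28,-0.6,0],[0,0,0]],
    [[0.28,-0.6,0],[0,0,0]],
    [[0.28,-0.6,0],[0,0,0]],
    [[0.28,-0.6,0],[0,0,0]],
    [[0.29,-0.55,0],[0,0,0]],
    [[0,0,0],[0,0,0]],
    [[0,0,0],[0,0,0]],
    [[0,0,0],[0,0,0]]
  ]
}}

```text
time_s: 26.85
position: [0.6779, 0.0577, 0.311]
tool_rot: [[0.997, 0.083, -0.002], [0.083, -0.997, -0.0], [-0.002, -0.0, -1.0]]
ft_force: [1.0, -0.7, -0.4]
grip_width: 0.0599
gripper_force: 0.0
```

```bash
python3 go.py .678 .059 .2195
```

```text
[ 0.006 -0.026  1.83 ] [ 1.  -0.7 -0.4] 0.059872036747762626
```

{"name": "move_arm", "arguments": {
  "motion": [
    [[0,-0.02,0.5],[0,0,0]],
    [[0,0,0.5],[0,0,0]],
    [[0,0,0.5],[0,0,0]],
    [[0,0,0.3],[0,0,0]],
    [[0,0,0.03],[0,0,0]],
    [[0,0,0],[0,0,0]],
    [[0,0,0],[0,0,0]]
  ]
}}

```text
time_s: 27.55
position: [0.6784, 0.0591, 0.2217]
tool_rot: [[0.996, 0.084, 0.002], [0.084, -0.996, -0.0], [0.002, 0.0, -1.0]]
ft_force: [0.2, 0.7, 0.9]
grip_width: 0.0599
gripper_force: 0.0
```

{"name": "move_arm", "arguments": {
  "motion": [
    [[0,0,0],[0,0,0]],
    [[0,0,0],[0,0,0]],
    [[0,0,0],[0,0,0]],
    [[0,0,0],[0,0,0]]
  ],
  "claw": 1,
  "force": 50
}}

```text
time_s: 27.95
position: [0.6783, 0.0593, 0.221]
tool_rot: [[0.996, 0.084, 0.001], [0.084, -0.996, -0.0], [0.001, 0.001, -1.0]]
ft_force: [0.3, -1.4, 3.5]
grip_width: 0.027
gripper_force: 49.0
```

{"name": "move_arm", "arguments": {
  "motion": [
    [[0,0,-0.2],[0,0,0]],
    [[0,0,-0.6],[0,0,0]],
    [[0,0,-0.8],[0,0,0]],
    [[0,0,-0.6],[0,0,0]],
    [[0,0,0],[0,0,0]],
    [[0,0,0],[0,0,0]]
  ]
}}

```text
time_s: 28.55
position: [0.6779, 0.0598, 0.3292]
tool_rot: [[0.996, 0.085, -0.002], [0.085, -0.996, 0.0], [-0.001, -0.0, -1.0]]
ft_force: [-0.8, -0.0, -4.5]
grip_width: 0.0268
gripper_force: 49.9
```

```bash
python3 go.py .586 -.292 .32
```

```text
[-2.426  6.855  0.185] [-0.8 -0.  -4.5] 0.02679406176114854
```

{"name": "move_arm", "arguments": {
  "motion": [
    [[-0.12,0.35,0],[0,0,0]],
    [[-0.25,0.7,0],[0,0,0]],
    [[-0.25,0.7,0],[0,0,0]],
    [[-0.25,0.7,0],[0,0,0]],
    [[-0.25,0.7,0],[0,0,0]],
    [[-0.25,0.7,0],[0,0,0]],
    [[-0.25,0.7,0],[0,0,0]],
    [[-0.25,0.7,0],[0,0,0]],
    [[-0.25,0.7,0],[0,0,0]],
    [[-0.2,0.6,0],[0,0,0]],
    [[-0.1,0.3,0],[0,0,0]],
    [[0,0,0],[0,0,0]],
    [[0,0,0],[0,0,0]],
    [[0,0,0],[0,0,0]]
  ]
}}

```text
time_s: 29.95
position: [0.5866, -0.2907, 0.33]
tool_rot: [[0.996, 0.086, -0.001], [0.086, -0.996, 0.001], [-0.0, -0.001, -1.0]]
ft_force: [0.6, 0.0, -3.4]
grip_width: 0.0269
gripper_force: 49.9
```

```bash
python3 go.py .586 -.292 .075;python3 kn2.py
```

```text
[-0.013  0.028  5.099] [ 0.6  0.  -3.4] 0.026935416543873263
[208.6 162.5] 98 knob [0.6685 0.1691 0.231 ] block [0.67 0.17] [0.076 0.08 ] 89.6 shift50 [ 2.42 -9.02  1.99]
[214.8 203.6] 100 knob [0.5603 0.1521 0.231 ] block [0.561 0.153] [0.075 0.079] 89.9 shift50 [ 0.23 -8.87  1.99]
```

{"name": "move_arm", "arguments": {
  "motion": [
    [[-0.01,0.02,0.5],[0,0,0]],
    [[0,0,0.7],[0,0,0]],
    [[0,0,0.7],[0,0,0]],
    [[0,0,0.7],[0,0,0]],
    [[0,0,0.7],[0,0,0]],
    [[0,0,0.7],[0,0,0]],
    [[0,0,0.5],[0,0,0]],
    [[0,0,0.3],[0,0,0]],
    [[0,0,0.12],[0,0,0]],
    [[0,0,0.06],[0,0,0]],
    [[0,0,0.06],[0,0,0]],
    [[0,0,0],[0,0,0]],
    [[0,0,0],[0,0,0]]
  ]
}}

```text
time_s: 31.3
position: [0.5862, -0.2931, 0.0791]
tool_rot: [[0.996, 0.084, 0.001], [0.084, -0.996, -0.001], [0.001, 0.001, -1.0]]
ft_force: [-0.4, 0.3, -3.0]
grip_width: 0.0268
gripper_force: 50.1
```

{"name": "move_arm", "arguments": {
  "motion": [
    [[0,0,0.06],[0,0,0]],
    [[0,0,0.02],[0,0,0]],
    [[0,0,0],[0,0,0]],
    [[0,0,0],[0,0,0]]
  ]
}}

```text
time_s: 31.7
position: [0.5861, -0.2933, 0.075]
tool_rot: [[0.996, 0.084, 0.001], [0.084, -0.996, -0.001], [0.001, 0.001, -1.0]]
ft_force: [-1.7, -0.9, 4.2]
grip_width: 0.0266
gripper_force: 50.4
```

{"name": "move_arm", "arguments": {
  "motion": [
    [[0,0,0],[0,0,0]],
    [[0,0,0],[0,0,0]],
    [[0,0,0],[0,0,0]]
  ],
  "claw": 0.3
}}

```text
time_s: 32.0
position: [0.586, -0.2929, 0.0742]
tool_rot: [[0.996, 0.084, 0.0], [0.084, -0.996, 0.0], [0.0, -0.0, -1.0]]
ft_force: [0.6, -0.2, -0.8]
grip_width: 0.0599
gripper_force: 0.0
```

{"name": "move_arm", "arguments": {
  "motion": [
    [[0,0,-0.4],[0,0,0]],
    [[0,0,-0.8],[0,0,0]],
    [[0,0,-0.8],[0,0,0]],
    [[0,0,-1],[0,0,0]],
    [[0,0,-1],[0,0,0]],
    [[0,0,-0.75],[0,0,0]],
    [[0,0,0],[0,0,0]],
    [[0,0,0],[0,0,0]]
  ]
}}

```text
time_s: 32.8
position: [0.586, -0.2929, 0.312]
tool_rot: [[0.996, 0.084, 0.001], [0.084, -0.996, -0.0], [0.001, 0.001, -1.0]]
ft_force: [0.2, 0.0, -0.3]
grip_width: 0.0598
gripper_force: 0.0
```

```bash
python3 go.py .5603 .1521 .311; python3 kn2.py
```

```text
[ 0.239 -8.911  0.015] [ 0.2  0.  -0.3] 0.05982975002626976
[208.5 162.6] 95 knob [0.6684 0.1693 0.231 ] block [0.669 0.169] [0.08  0.075] 1.9 shift50 [ 2.43 -9.07  1.6 ]
[214.8 203.6] 103 knob [0.5603 0.152  0.231 ] block [0.56  0.152] [0.078 0.075] 1.0 shift50 [ 0.24 -8.91  1.6 ]
```

{"name": "move_arm", "arguments": {
  "motion": [
    [[0.02,-0.4,0],[0,0,0]],
    [[0.02,-0.8,0],[0,0,0]],
    [[0.02,-0.8,0],[0,0,0]],
    [[0.02,-0.8,0],[0,0,0]],
    [[0.02,-0.8,0],[0,0,0]],
    [[0.02,-0.8,0],[0,0,0]],
    [[0.02,-0.8,0],[0,0,0]],
    [[0.02,-0.8,0],[0,0,0]],
    [[0.02,-0.8,0],[0,0,0]],
    [[0.02,-0.8,0],[0,0,0]],
    [[0.02,-0.8,0],[0,0,0]],
    [[0.02,-0.51,0],[0,0,0]],
    [[0,0,0],[0,0,0]],
    [[0,0,0],[0,0,0]],
    [[0,0,0],[0,0,0]]
  ]
}}

```text
time_s: 34.35
position: [0.5604, 0.151, 0.311]
tool_rot: [[0.997, 0.083, -0.002], [0.083, -0.997, -0.0], [-0.002, 0.0, -1.0]]
ft_force: [-0.8, -0.3, -0.5]
grip_width: 0.0599
gripper_force: 0.0
```

```bash
python3 go.py .5603 .152 .2205
```

```text
[ 0.002 -0.021  1.811] [-0.8 -0.3 -0.5] 0.0598572025371351
```

{"name": "move_arm", "arguments": {
  "motion": [
    [[0,-0.02,0.5],[0,0,0]],
    [[0,0,0.5],[0,0,0]],
    [[0,0,0.5],[0,0,0]],
    [[0,0,0.3],[0,0,0]],
    [[0,0,0.03],[0,0,0]],
    [[0,0,0],[0,0,0]],
    [[0,0,0],[0,0,0]]
  ]
}}

```text
time_s: 35.05
position: [0.5608, 0.1526, 0.2214]
tool_rot: [[0.996, 0.084, 0.002], [0.084, -0.996, 0.0], [0.002, 0.0, -1.0]]
ft_force: [-0.8, 0.0, 0.1]
grip_width: 0.0598
gripper_force: 0.0
```

{"name": "move_arm", "arguments": {
  "motion": [
    [[0,0,0],[0,0,0]],
    [[0,0,0],[0,0,0]],
    [[0,0,0],[0,0,0]],
    [[0,0,0],[0,0,0]]
  ],
  "claw": 1,
  "force": 50
}}

```text
time_s: 35.45
position: [0.5605, 0.1528, 0.2209]
tool_rot: [[0.996, 0.084, 0.001], [0.084, -0.996, -0.0], [0.001, 0.0, -1.0]]
ft_force: [0.3, -2.5, 4.1]
grip_width: 0.0265
gripper_force: 49.0
```

{"name": "move_arm", "arguments": {
  "motion": [
    [[0,0,-0.2],[0,0,0]],
    [[0,0,-0.6],[0,0,0]],
    [[0,0,-0.8],[0,0,0]],
    [[0,0,-0.6],[0,0,0]],
    [[0,0,0],[0,0,0]],
    [[0,0,0],[0,0,0]]
  ]
}}

```text
time_s: 36.05
position: [0.5599, 0.1531, 0.3292]
tool_rot: [[0.996, 0.084, -0.002], [0.084, -0.996, 0.0], [-0.002, -0.0, -1.0]]
ft_force: [-0.1, -0.3, -5.6]
grip_width: 0.0265
gripper_force: 50.3
```

```bash
python3 go.py .478 -.188 .33
python3 - <<'E'
from h import *
im=shot('top'); P=cloud(im); v,u=np.mgrid[:400,:640]; z=P[...,2]
m=(u>315)&(u<400)&(v>172)&(v<260)&(z>.076)&(z<.1)
k,l,s,c=cv2.connectedComponentsWithStats(m.astype(np.uint8))
for i in range(1,k):
    if s[i][4]>10: print(s[i][4],P[l==i].mean(0).round(3))
E
```

```text
[-2.209  6.659 -0.013] [-0.1 -0.3 -5.6] 0.02648159753864526
79 [ 0.586 -0.186  0.085]
80 [ 0.587 -0.292  0.084]
```

{"name": "move_arm", "arguments": {
  "motion": [
    [[-0.11,0.35,0],[0,0,0]],
    [[-0.23,0.7,0],[0,0,0]],
    [[-0.23,0.7,0],[0,0,0]],
    [[-0.23,0.7,0],[0,0,0]],
    [[-0.23,0.7,0],[0,0,0]],
    [[-0.23,0.7,0],[0,0,0]],
    [[-0.23,0.7,0],[0,0,0]],
    [[-0.23,0.7,0],[0,0,0]],
    [[-0.23,0.7,0],[0,0,0]],
    [[-0.17,0.5,0],[0,0,0]],
    [[-0.08,0.22,0],[0,0,0]],
    [[0,0,0],[0,0,0]],
    [[0,0,0],[0,0,0]],
    [[0,0,0],[0,0,0]]
  ]
}}

```text
time_s: 37.5
position: [0.479, -0.1875, 0.33]
tool_rot: [[0.996, 0.086, -0.001], [0.086, -0.996, 0.001], [-0.0, -0.001, -1.0]]
ft_force: [-0.3, 0.5, -4.5]
grip_width: 0.0263
gripper_force: 50.5
```

```bash
python3 go.py .478 -.188 .075
```

```text
[-0.018  0.013  5.099] [-0.3  0.5 -4.5] 0.02626589851761255
```

{"name": "move_arm", "arguments": {
  "motion": [
    [[-0.01,0,0.5],[0,0,0]],
    [[0,0,0.7],[0,0,0]],
    [[0,0,0.7],[0,0,0]],
    [[0,0,0.7],[0,0,0]],
    [[0,0,0.7],[0,0,0]],
    [[0,0,0.7],[0,0,0]],
    [[0,0,0.5],[0,0,0]],
    [[0,0,0.3],[0,0,0]],
    [[0,0,0.12],[0,0,0]],
    [[0,0,0.06],[0,0,0]],
    [[0,0,0.06],[0,0,0]],
    [[0,0,0],[0,0,0]],
    [[0,0,0],[0,0,0]]
  ]
}}

```text
time_s: 38.8
position: [0.4786, -0.1887, 0.0789]
tool_rot: [[0.996, 0.084, 0.001], [0.084, -0.996, -0.001], [0.001, 0.001, -1.0]]
ft_force: [0.2, 0.1, -4.4]
grip_width: 0.0265
gripper_force: 50.4
```

{"name": "move_arm", "arguments": {
  "motion": [
    [[0,0,0.06],[0,0,0]],
    [[0,0,0.02],[0,0,0]],
    [[0,0,0],[0,0,0]],
    [[0,0,0],[0,0,0]]
  ]
}}

```text
time_s: 39.2
position: [0.4785, -0.189, 0.0749]
tool_rot: [[0.996, 0.084, 0.001], [0.084, -0.996, -0.001], [0.001, 0.001, -1.0]]
ft_force: [-1.9, -1.8, 4.8]
grip_width: 0.0265
gripper_force: 51.0
```

{"name": "move_arm", "arguments": {
  "motion": [
    [[0,0,0],[0,0,0]],
    [[0,0,0],[0,0,0]],
    [[0,0,0],[0,0,0]]
  ],
  "claw": 0.3
}}

```text
time_s: 39.5
position: [0.4784, -0.1886, 0.0743]
tool_rot: [[0.996, 0.084, 0.0], [0.084, -0.996, 0.0], [0.0, -0.0, -1.0]]
ft_force: [-0.7, -0.2, 0.0]
grip_width: 0.0598
gripper_force: 0.0
```

{"name": "move_arm", "arguments": {
  "motion": [
    [[0,0,-0.4],[0,0,0]],
    [[0,0,-0.8],[0,0,0]],
    [[0,0,-0.8],[0,0,0]],
    [[0,0,-1],[0,0,0]],
    [[0,0,-1],[0,0,0]],
    [[0,0,-0.75],[0,0,0]],
    [[0,0,0],[0,0,0]],
    [[0,0,0],[0,0,0]]
  ]
}}

```text
time_s: 40.3
position: [0.4782, -0.1886, 0.3118]
tool_rot: [[0.996, 0.084, 0.001], [0.084, -0.996, -0.0], [0.001, 0.0, -1.0]]
ft_force: [0.5, 0.3, -0.8]
grip_width: 0.0596
gripper_force: 0.0
```

```bash
python3 go.py .6684 .1692 .311; python3 kn2.py
```

```text
[ 4.393 -6.809  0.015] [ 0.5  0.3 -0.8] 0.05963348782643786
[208.7 162.5] 98 knob [0.6686 0.1688 0.231 ] block [0.669 0.17 ] [0.08  0.076] 0.2 shift50 [ 4.4 -6.8  1.6]
```

{"name": "move_arm", "arguments": {
  "motion": [
    [[0.2,-0.3,0],[0,0,0]],
    [[0.4,-0.62,0],[0,0,0]],
    [[0.4,-0.62,0],[0,0,0]],
    [[0.4,-0.62,0],[0,0,0]],
    [[0.4,-0.62,0],[0,0,0]],
    [[0.4,-0.62,0],[0,0,0]],
    [[0.4,-0.62,0],[0,0,0]],
    [[0.4,-0.62,0],[0,0,0]],
    [[0.4,-0.62,0],[0,0,0]],
    [[0.4,-0.62,0],[0,0,0]],
    [[0.4,-0.62,0],[0,0,0]],
    [[0.2,-0.3,0],[0,0,0]],
    [[0,0,0],[0,0,0]],
    [[0,0,0],[0,0,0]],
    [[0,0,0],[0,0,0]]
  ]
}}

```text
time_s: 41.85
position: [0.6686, 0.1678, 0.3112]
tool_rot: [[0.997, 0.083, -0.001], [0.083, -0.997, -0.0], [-0.001, 0.0, -1.0]]
ft_force: [0.1, -0.0, 0.6]
grip_width: 0.0598
gripper_force: 0.0
```

```bash
python3 go.py .6684 .169 .2205
```

```text
[ 1.000e-03 -2.500e-02  1.814e+00] [ 0.1 -0.   0.6] 0.059847167549588944
```

{"name": "move_arm", "arguments": {
  "motion": [
    [[0,-0.02,0.5],[0,0,0]],
    [[0,0,0.5],[0,0,0]],
    [[0,0,0.5],[0,0,0]],
    [[0,0,0.3],[0,0,0]],
    [[0,0,0.03],[0,0,0]],
    [[0,0,0],[0,0,0]],
    [[0,0,0],[0,0,0]]
  ]
}}

```text
time_s: 42.55
position: [0.6691, 0.1693, 0.2218]
tool_rot: [[0.996, 0.084, 0.002], [0.084, -0.996, 0.0], [0.002, 0.0, -1.0]]
ft_force: [0.9, 0.6, -0.0]
grip_width: 0.0597
gripper_force: 0.0
```

{"name": "move_arm", "arguments": {
  "motion": [
    [[0,0,0],[0,0,0]],
    [[0,0,0],[0,0,0]],
    [[0,0,0],[0,0,0]],
    [[0,0,0],[0,0,0]]
  ],
  "claw": 1,
  "force": 50
}}

```text
time_s: 42.95
position: [0.669, 0.1695, 0.2211]
tool_rot: [[0.996, 0.084, 0.001], [0.084, -0.996, -0.0], [0.001, 0.0, -1.0]]
ft_force: [-0.1, -2.6, 3.9]
grip_width: 0.0265
gripper_force: 48.9
```

{"name": "move_arm", "arguments": {
  "motion": [
    [[0,0,-0.2],[0,0,0]],
    [[0,0,-0.6],[0,0,0]],
    [[0,0,-0.8],[0,0,0]],
    [[0,0,-0.6],[0,0,0]],
    [[0,0,0],[0,0,0]],
    [[0,0,0],[0,0,0]]
  ]
}}

```text
time_s: 43.55
position: [0.6686, 0.1698, 0.3291]
tool_rot: [[0.996, 0.085, -0.002], [0.085, -0.996, 0.0], [-0.002, -0.0, -1.0]]
ft_force: [-0.0, 0.4, -5.9]
grip_width: 0.0263
gripper_force: 50.1
```

```bash
python3 go.py .478 -.292 .33
cat > tk.py <<'E'
from h import *
im=shot('top'); P=cloud(im); v,u=np.mgrid[:400,:640]; z=P[...,2]
m=(u>315)&(u<400)&(v>172)&(v<260)&(z>.076)&(z<.1)
k,l,s,c=cv2.connectedComponentsWithStats(m.astype(np.uint8))
for i in range(1,k):
    if s[i][4]>10: print(s[i][4],P[l==i].mean(0).round(3))
E
python3 tk.py
```

```text
[-4.579  8.881 -0.012] [-0.   0.4 -5.9] 0.02629245646167044
78 [ 0.585 -0.186  0.084]
80 [ 0.586 -0.291  0.085]
78 [ 0.479 -0.187  0.084]
```

{"name": "move_arm", "arguments": {
  "motion": [
    [[-0.13,0.24,0],[0,0,0]],
    [[-0.36,0.7,0],[0,0,0]],
    [[-0.36,0.7,0],[0,0,0]],
    [[-0.36,0.7,0],[0,0,0]],
    [[-0.36,0.7,0],[0,0,0]],
    [[-0.36,0.7,0],[0,0,0]],
    [[-0.36,0.7,0],[0,0,0]],
    [[-0.36,0.7,0],[0,0,0]],
    [[-0.36,0.7,0],[0,0,0]],
    [[-0.36,0.7,0],[0,0,0]],
    [[-0.36,0.7,0],[0,0,0]],
    [[-0.36,0.7,0],[0,0,0]],
    [[-0.36,0.7,0],[0,0,0]],
    [[-0.13,0.24,0],[0,0,0]],
    [[0,0,0],[0,0,0]],
    [[0,0,0],[0,0,0]],
    [[0,0,0],[0,0,0]]
  ]
}}

```text
time_s: 45.3
position: [0.4784, -0.2908, 0.3298]
tool_rot: [[0.996, 0.086, -0.001], [0.086, -0.996, 0.001], [-0.001, -0.001, -1.0]]
ft_force: [-1.1, 0.7, -4.2]
grip_width: 0.0263
gripper_force: 50.4
```

```bash
python3 go.py .478 -.292 .075
```

```text
[-0.008  0.03   5.097] [-1.1  0.7 -4.2] 0.026270262822386703
```

{"name": "move_arm", "arguments": {
  "motion": [
    [[0,0.01,0.5],[0,0,0]],
    [[0,0,0.7],[0,0,0]],
    [[0,0,0.7],[0,0,0]],
    [[0,0,0.7],[0,0,0]],
    [[0,0,0.7],[0,0,0]],
    [[0,0,0.7],[0,0,0]],
    [[0,0,0.5],[0,0,0]],
    [[0,0,0.3],[0,0,0]],
    [[0,0,0.12],[0,0,0]],
    [[0,0,0.06],[0,0,0]],
    [[0,0,0.06],[0,0,0]],
    [[0,0,0],[0,0,0]],
    [[0,0,0],[0,0,0]]
  ]
}}

```text
time_s: 46.6
position: [0.4783, -0.2927, 0.079]
tool_rot: [[0.996, 0.084, 0.001], [0.084, -0.996, -0.001], [0.001, 0.001, -1.0]]
ft_force: [-0.3, 0.5, -4.8]
grip_width: 0.0263
gripper_force: 50.4
```

{"name": "move_arm", "arguments": {
  "motion": [
    [[0,0,0.06],[0,0,0]],
    [[0,0,0.02],[0,0,0]],
    [[0,0,0],[0,0,0]],
    [[0,0,0],[0,0,0]]
  ]
}}

```text
time_s: 47.0
position: [0.4782, -0.2929, 0.075]
tool_rot: [[0.996, 0.084, 0.001], [0.084, -0.996, -0.001], [0.001, 0.001, -1.0]]
ft_force: [-1.2, -1.3, 4.4]
grip_width: 0.0268
gripper_force: 51.0
```

{"name": "move_arm", "arguments": {
  "motion": [
    [[0,0,0],[0,0,0]],
    [[0,0,0],[0,0,0]],
    [[0,0,0],[0,0,0]]
  ],
  "claw": 0.3
}}

```text
time_s: 47.3
position: [0.4781, -0.2925, 0.0742]
tool_rot: [[0.996, 0.084, 0.0], [0.084, -0.996, 0.0], [0.0, -0.0, -1.0]]
ft_force: [-0.1, -1.1, 0.2]
grip_width: 0.0599
gripper_force: 0.0
```

{"name": "move_arm", "arguments": {
  "motion": [
    [[0,0,-0.4],[0,0,0]],
    [[0,0,-0.8],[0,0,0]],
    [[0,0,-0.8],[0,0,0]],
    [[0,0,-1],[0,0,0]],
    [[0,0,-1],[0,0,0]],
    [[-0.3,0,-0.75],[0,0,0]],
    [[-0.7,0,0],[0,0,0]],
    [[-0.7,0,0],[0,0,0]],
    [[-0.7,0,0],[0,0,0]],
    [[-0.3,0,0],[0,0,0]],
    [[0,0,0],[0,0,0]],
    [[0,0,0],[0,0,0]]
  ]
}}

```text
time_s: 48.5
position: [0.3441, -0.3041, 0.3119]
tool_rot: [[0.996, 0.084, 0.001], [0.084, -0.996, -0.0], [0.001, 0.0, -1.0]]
ft_force: [-0.0, -0.1, 0.1]
grip_width: 0.0596
gripper_force: 0.0
```

```bash
python3 tk.py; python3 - <<'E'
from arc import *
im=shot('top','t4.png'); cv2.imwrite('pics/top4c.png',cv2.resize(im['frame'][100:270,130:470,::-1],None,fx=2.3,fy=2.3,interpolation=cv2.INTER_CUBIC))
P=cloud(im); v,u=np.mgrid[:400,:640]
m=(u>115)&(u<170)&(v>180)&(v<232)&(P[...,2]>.25)&(P[...,2]<.275)
p=P[m].mean(0); print(p,th(p),m.sum())
r=(u>215)&(u<255)&(v>150)&(v<215); print('rack z',np.percentile(P[r][:,2],[50,80,90,97]))
E
```

```text
79 [ 0.586 -0.186  0.084]
81 [ 0.586 -0.291  0.085]
78 [ 0.479 -0.29   0.085]
77 [ 0.479 -0.187  0.085]
[0.55109846 0.3570318  0.26013651] (np.float64(-0.8427090180908764), np.float64(0.11957219557881699)) 78
rack z [0.01445988 0.14682667 0.1499938  0.15294996]
```

View pics/top4c.png

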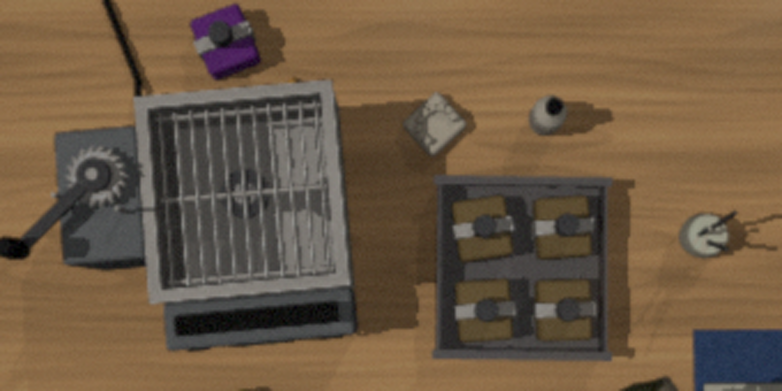

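All four flasks stand in the tote, at crop positions (484,228), (567,226), (486,312) and (569,312). The rack is at 150 mm, the handle is at about -0.84 rad and the bystanders have not moved. Handing in.

```bash
python3 -c "
from rig import env
print(env.close_job())"
```

```text
the job is handed in; nothing more can be done
None
```

The job is handed in, but `close_job` returned no verdict: I pressed the bar down level, raised the rack fully, stood all four flasks upright in the tote, left the handle back at about -0.84 rad, and didn't disturb the bystanders.

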